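Put the studio's rotating supplies tray back together

ROBOT

A 6-joint arm with a two-finger parallel gripper is mounted at the origin on the work surface. World frame = base frame: x ahead of the robot, y to its left, z up, the work surface at z = 0. Lengths are in mm, angles in degrees, forces in N, time in s.
With the tool pointing down it reaches from about 300 to 850 mm from the base axis. Payload 4.2 kg.
Tool frame: the origin (TCP) lies midway between the tips of the shut fingers; the grasp point (between the pads) lies 19 mm behind it; z points along the fingers, x is the direction in which the jaws open and shut, and the axes are right-handed (so a half turn about z gives the same grasp; the last joint's range is limited). The gripper opens to 91 mm and grips with 3 to 60 N. Pads are 32 mm wide; open, the fingers measure 118 mm over their backs; the gripper's body (76 mm by 178 mm) begins 60 mm behind the grasp point.
Start: joints at [-74.313, 18.312, 89.639, -0, 72.044, -1.146], TCP at [166.518, -550.377, 213.976] pointing down, gripper open.
Joint ranges: [-177.97, 177.97], [-48.28, 115.42], [12.27, 149.76], [-77.06, 257.06], [2.81, 150.46], [-146.56, 146.56]. Speed limits (degrees/s): [147.25, 147.25, 180, 180, 180, 180].

INTERFACE

Orientations are given as [roll, pitch, yaw] about the fixed x, y, z axes, in that order (R = Rz(yaw) Ry(pitch) Rx(roll)).
In Python, from workcell import monitor, vision, job, models gives the robot as it stands.
- The arm moves only by the shell command python3 -m creep 'ROWS' [FORCE]. ROWS is text: rows parted by semicolons, each of 7 numbers parted by spaces: the shift along the world's x, y, z in cm, then the turn, a rotation vector about the world's x, y, z in rad, then the gripper's target within -1 to 1 (shut at 1, half-way at 0, fully open at -1). In form: tx ty tz ax ay az hand; .... A call has 1 to 12 rows; each row shifts and turns the pose as measured when the row begins; what a row does not reach is not made up. A row lasts 1/12 s, in which the tool goes at most 41.7 mm and 7.16 degrees, less where a joint would pass 70% of its speed; a pose out of reach is approached as far as the arm can. A call is refused whole if a number of a shift passes 4.17 or a number of a turn 0.125, either way. A call with a gripper value outside its range is refused whole. The fingers move at their own pace and stop on an object; FORCE is the grip in N (left out, the last holds). Time passes only in rows, so rows that do not move let the fingers close. It gives the time, the measured TCP pose, the force and the opening at its end, in the units of the state.
- monitor.state(): the state, without advancing time (a new reading comes with each control period).
- vision.grab_frame(name): name is "scene" or "top" or "wrist"; returns a dict with "img" (480x640x3 uint8, red, green, blue), "mtx" (3x3 intrinsics, pixels), "view" (4x4, takes a point from world to camera coordinates). Camera axes: x right, y down, z forward; pixel columns grow to the right and rows downward; lengths in mm; the calibration is good to about 2 mm. A picture is of the moment at which its call begins. There is no depth.
- job.job_done(): hands the job in, once; it reports no verdict.
Trained networks look in the newest picture that a camera, given by its name, has taken for a name from the list of things; names that differ only in an ending like _2 or _b are one class to them, and where a whole thing is asked for, a point or a joint stands for the part that bears it (a point fixed in the world has none). Each returns a list of dicts, best first, with "confidence" (0 to 1); they miss things now and then, are a little off and sometimes report something else, mostly with a low value. They report only what shows in the picture. A call takes as long as a camera call. They do not tell look-alikes from the thing itself.
- models.search_frame(camera, query): "rect" ([left, top, right, bottom] in pixels, round what is visible of it).
- models.mark_of(camera, query): "at" ([column, row] in pixels: a listed point, or the origin of a listed thing).
The state is a dict: "time_s": time; "qpos": joint angles; "qvel": joint speeds; "effort": joint torques, N m; "ee_pos": TCP position; "ee_rot": TCP orientation; "force": force on the tool from outside, world axes, zero at the start; "torque": the same for the moment, N m; "gripper_width": finger opening in mm.
Only numpy, scipy, OpenCV 4.12 (cv2) and the standard library are available. Lean on these libraries where they do the work, as an engineer would, in place of code of your own. Each camera call takes 0.05 s, during which the arm holds its last target.

TASK

Put the rotating supplies tray back together on its stand: slide the tall aluminium stand-off tube down over the post first, then the flat white slip washer, and last the round divided tray, upright with its middle bushing over the post, so that each part rests fully down on the one below. Lower each part by hand rather than letting it drop, and leave the other things on the desk where they are.

Things in the scene. Friction and masses are not known exactly. Their poses are not given: they have to be found in the camera images.
- stand: the carousel's stand, fixed to the desk, it does not move: a round dark steel foot 140 mm across and 14 mm thick with an upright steel post in its middle. Post diameter 20 mm; its tip is 122 mm above the desk and its last 10 mm taper to 8 mm across. Origin on the post's axis at desk height, z up
- post_tip (a point): the tip of the post, on its axis, 122 mm above the desk
- tube: stand-off tube: plain aluminium tube standing on end on the desk, 40 mm outside diameter, 25 mm bore right through, 70 mm tall, 145 g give or take. Origin at the centre of its lower end, z along its axis, up. Goes on first; seated on the foot its top is 84 mm above the desk, with 38 mm of post showing above it
- washer: slip washer: flat white nylon ring lying on the desk, 64 mm outside diameter, 25 mm hole, 8 mm thick, about 26 g. Origin at the centre of its underside, z up. Goes on second, resting on the tube with its underside 84 mm above the desk, with 30 mm of post showing above it
- tray: divided tray: round wooden tray standing on the desk, 160 mm across, floor 6 mm thick, rim 28 mm high, four low dividers 24 mm high, and in the middle an aluminium bushing (tube) 40 mm outside diameter, 24 mm bore right through, standing up to 62 mm above the underside, by which it can be held; about 250 g, balanced about the bushing. Origin at the centre of its underside, z up. Goes on last, resting on the washer with its underside 92 mm above the desk
- tray_top (a point): centre of the upper end of the tray's bushing, 62 mm above the tray's underside
- glass: bystander: empty glass tumbler, 76 mm across the mouth, 95 mm tall, standing; origin at the centre of its underside
- tape: bystander: roll of brown paper tape lying flat, 96 mm across, 24 mm high, with a 76 mm hole; NOT part of the stand; origin at the centre of its underside
- eraser: bystander: dark block eraser, 24 x 58 x 14 mm, lying flat, long side along its y; origin at the centre of its underside
- brush: bystander: flat wash brush lying down, 200 mm long along its x, wooden handle 20 mm thick, head 42 mm wide; origin under its middle
- jar_a: bystander: paint jar with a screw cap, 56 mm across, 58 mm tall; origin at the centre of its underside
- jar_b: bystander: second paint jar, the same as the first; origin at the centre of its underside
- dish: bystander: shallow white porcelain mixing dish, 116 mm across, 18 mm high; origin at the centre of its underside
Not all that is in view belongs to the job. Of the things that look like the washer, take the one that is farthest from the robot's base at the start.

How it is judged:
By the outcome, as a careful person would: the job done as asked, in the order asked, and still so for the second after the job is handed in, with the robot touching nothing.
It also fails if it takes over 72 s, if anything falls off the work surface, if the arm or the gripper's body presses on something with over 40 N, if the wrist force passes 120 N, or if a joint passes its speed limit or range.

## Working session

There is one attempt and no reset: what is moved stays moved. The work goes in short steps, Python scripts to look and compute and a shell command to move; the robot and the scene stay as the last step left them, time stands still between calls to the robot, and variables do not carry over. Pictures are saved under pics/ and viewed, and the job is handed in when it is done.

```bash
ls; mkdir -p pics
python3 - <<'E'
from workcell import monitor, vision, job, models
import cv2
for n in ("scene","top"):
    f=vision.grab_frame(n); cv2.imwrite(f"pics/{n}0.png",f["img"][:,:,::-1])
    print(n,f["mtx"].round(1).tolist(),f["view"].round(3).tolist())
    for q in ["stand","post_tip","tube","washer","tray","tray_top","glass","tape","eraser","brush","jar_a","dish"]:
        print(q,[(a["confidence"],a["at"]) for a in models.mark_of(n,q)][:4])
print(monitor.state())
E
```

```text
pics
scene [[464.1, 0.0, 327.0], [0.0, 464.1, 243.3], [0.0, 0.0, 1.0]] [[-0.242, 0.97, -0.013, 130.469], [0.829, 0.2, -0.522, -462.12], [-0.504, -0.137, -0.853, 1358.778], [0.0, 0.0, 0.0, 1.0]]
stand [(0.81, [483.0, 247.0])]
post_tip []
tube []
washer [(0.98, [284.6, 214.3]), (0.79, [326.6, 294.0]), (0.78, [387.1, 222.2]), (0.6, [478.7, 244.4])]
tray [(0.61, [210.5, 177.8])]
tray_top [(0.65, [210.0, 161.6])]
glass [(0.95, [419.9, 317.3])]
tape [(0.59, [188.8, 270.8]), (0.4, [208.6, 162.7])]
eraser [(0.82, [378.4, 330.8])]
brush []
jar_a [(0.66, [122.8, 243.0]), (0.65, [517.7, 328.0])]
dish [(0.9, [308.6, 341.2]), (0.52, [480.8, 245.5])]
top [[552.0, 0.0, 320.4], [0.0, 552.0, 242.4], [0.0, 0.0, 1.0]] [[0.097, -0.995, 0.001, -37.82], [-0.97, -0.095, -0.222, 633.905], [0.221, 0.02, -0.975, 1379.92], [0.0, 0.0, 0.0, 1.0]]
stand [(0.59, [192.8, 292.9])]
post_tip [(0.72, [182.1, 282.8])]
tube [(0.54, [317.2, 318.0])]
washer [(0.84, [363.4, 301.5]), (0.69, [271.1, 305.8]), (0.61, [319.8, 233.4])]
tray [(0.93, [447.8, 335.8]), (0.64, [319.2, 318.5])]
tray_top [(0.62, [450.4, 333.5])]
glass [
[... 177 characters left out ...]
, [320.0, 317.7])]
dish [(0.66, [327.9, 195.3])]
{'time_s': 1.3, 'qpos': array([-7.43120418e+01,  1.83117052e+01,  8.96389894e+01,  2.81332700e-04,
        7.20433409e+01, -1.14511957e+00]), 'qvel': array([ 0.07660415, -0.06933209,  0.03232326,  0.04917179,  0.02566703,
       -0.01350505]), 'effort': array([ 1.15396935e-03, -4.12340355e+01, -2.32230377e+01,  7.30011309e-02,
        3.77380871e-02,  3.92809838e-06]), 'ee_pos': array([ 166.5263908 , -550.3791427 ,  213.97795264]), 'ee_rot': array([-1.79999852e+02, -5.96860797e-03, -7.31670089e+01]), 'force': array([0.72684319, 0.24797653, 0.44359893]), 'torque': array([-0.0254621 ,  0.01211376, -0.03491074]), 'gripper_width': 91.163153934607}
```

View pics/scene0.png

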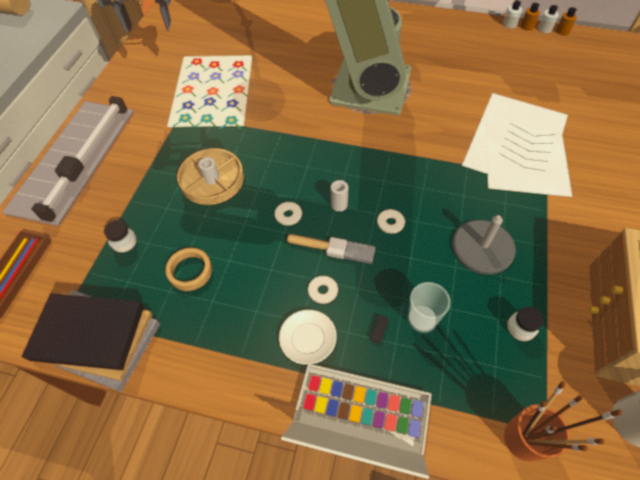

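View pics/top0.png

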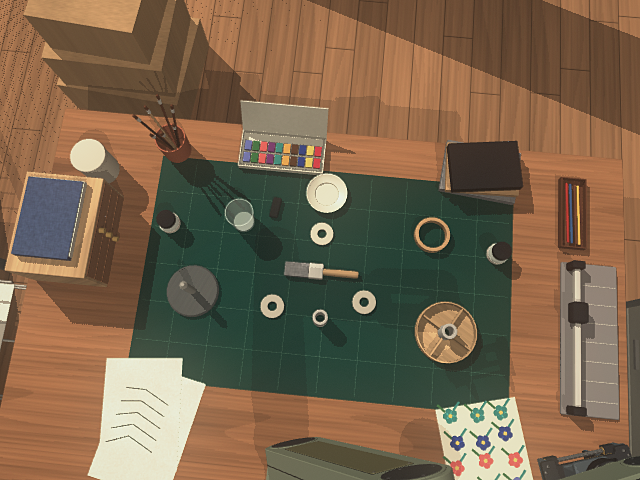

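```bash
cat > h.py <<'E'
from workcell import monitor, vision, job, models
import numpy as np, cv2
def ray(f,uv,z):
    K,V=f["mtx"],f["view"]; R,t=V[:3,:3],V[:3,3]
    c=-R.T@t; d=R.T@np.linalg.inv(K)@np.array([uv[0],uv[1],1.])
    return c+d*(z-c[2])/d[2]
def proj(f,p):
    q=f["view"][:3,:3]@np.asarray(p,float)+f["view"][:3,3]; q=f["mtx"]@q; return q[:2]/q[2]
def crop(f,uv,r,name,s=4):
    u,v=map(int,uv); im=f["img"][max(0,v-r):v+r,max(0,u-r):u+r,::-1]
    cv2.imwrite(name,cv2.resize(im,None,fx=s,fy=s,interpolation=cv2.INTER_CUBIC))
E
python3 - <<'E'
from h import *
t=vision.grab_frame("top"); s=vision.grab_frame("scene")
import pickle; pickle.dump((t,s),open("f0.pkl","wb"))
T=dict(stand=((192.8,292.9),0),tip=((182.1,282.8),122),tube=((320,317),70),wA=((363.4,301.5),4),wB=((271.1,305.8),4),wC=((320.8,233.4),4),tray=((447.8,335.8),0),traytop=((450,332),62),glass=((244.1,219.5),0),tape=((432,235.7),12),eraser=((276.4,207.5),7),brush=((322,271),10),jar1=((170,224),30),jar2=((494,254),30),dish=((328,194),9))
for k,(uv,z) in T.items():
    p=ray(t,uv,z); print(k,p.round(1),"r",np.hypot(*p[:2]).round(),"in scene",proj(s,p).round(1))
S=dict(stand=((483,247),0),tip=((496,219),122),tube=((340,184),70),wA=((284.6,214.3),4),wB=((388,221.2),4),wC=((323,290.5),4),traytop=((208.5,162),62))
for k,(uv,z) in S.items(): print("S",k,ray(s,uv,z).round(1))
crop(t,(320,233),30,"pics/wC.png",10)
E
```

```text
stand [477.6 355.3   0. ] r 595.0 in scene [483.1 245.3]
tip [486.6 356.  122. ] r 603.0 in scene [499.3 218.5]
tube [440.3   6.1  70. ] r 440.0 in scene [339.5 186.2]
wA [ 498.9 -105.4    4. ] r 510.0 in scene [288.6 213.5]
wB [463.2 140.2   4. ] r 484.0 in scene [392.  221.3]
wC [675.2  26.9   4. ] r 676.0 in scene [323.9 289.6]
tray [ 430.2 -336.4    0. ] r 546.0 in scene [209.8 175.8]
traytop [ 435.5 -327.7   62. ] r 545.0 in scene [206.5 161.7]
glass [695.  243.6   0. ] r 736.0 in scene [421.6 320.7]
tape [ 696.6 -277.9   12. ] r 750.0 in scene [189.  267.3]
eraser [736.3 157.2   7. ] r 753.0 in scene [377.7 328.4]
brush [569.7  13.3  10. ] r 570.0 in scene [329.4 246.6]
jar1 [655.  437.8  30. ] r 788.0 in scene [522.1 318.4]
jar2 [ 657.6 -443.5   30. ] r 793.0 in scene [126.4 234. ]
dish [789.   17.8   9. ] r 789.0 in scene [305.9 336.4]
S stand [482.2 355.3   0. ]
S tip [489.5 349.5 122. ]
S tube [433.8   5.8  70. ]
S wA [ 503.3 -114.2    4. ]
S wB [465.1 130.9   4. ]
S wC [677.8  25.6   4. ]
S traytop [ 435.4 -322.7   62. ]
```

View pics/wC.png

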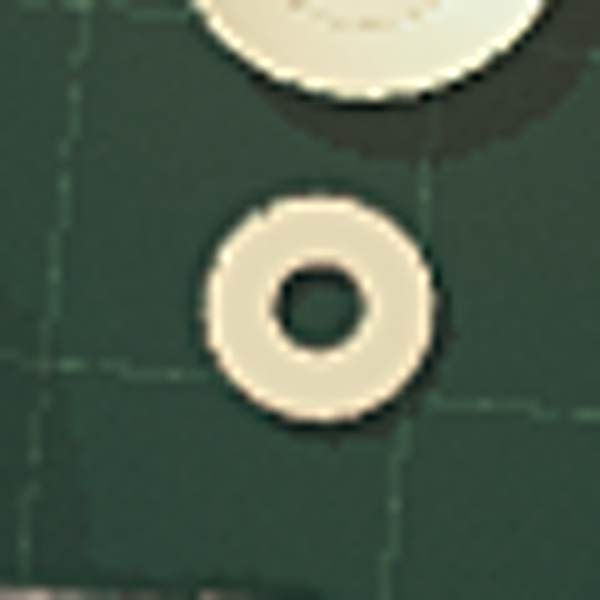

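The pictures show three white rings: A at top (363,301), B at (271,306) and C at (322,234). The tape roll at (432,236) also has a ring shape. Their ranges from the base are 510, 484 and 676 mm, so ring C is the washer. The close crop confirms a flat white ring of about 64 mm with a 25 mm hole. Next I move over the tube.

```bash
python3 -m creep '1.8 3.7 0 0 0 0 -1;1.8 3.7 0 0 0 0 -1;1.8 3.7 0 0 0 0 -1;1.8 3.7 0 0 0 0 -1;1.8 3.7 0 0 0 0 -1;1.8 3.7 0 0 0 0 -1;1.8 3.7 0 0 0 0 -1;1.8 3.7 0 0 0 0 -1;1.8 3.7 0 0 0 0 -1;1.8 3.7 0 0 0 0 -1;1.8 3.7 0 0 0 0 -1;1.8 3.7 0 0 0 0 -1' 20
```

```text
time_s: 2.4
ee_pos: [380.2, -103.4, 214.2]
ee_rot: [-179.8, -0.5, -74.1]
force: [0.8, -0.4, 0.0]
gripper_width: 91.3
```

Run:
```python
import pickle; from h import *
t,s=pickle.load(open("f0.pkl","rb"))
rows=[]
for f,l in ((t,[(320,317),(183,284),(449,332)]),(s,[(340,184),(495,220),(208,163)])):
    rows.append(np.hstack([cv2.resize(f["img"][v-20:v+20,u-20:u+20,::-1],(260,260),interpolation=cv2.INTER_CUBIC) for u,v in l]))
cv2.imwrite("pics/crops.png",np.vstack(rows))
```

```text
(no output)
```

View pics/crops.png

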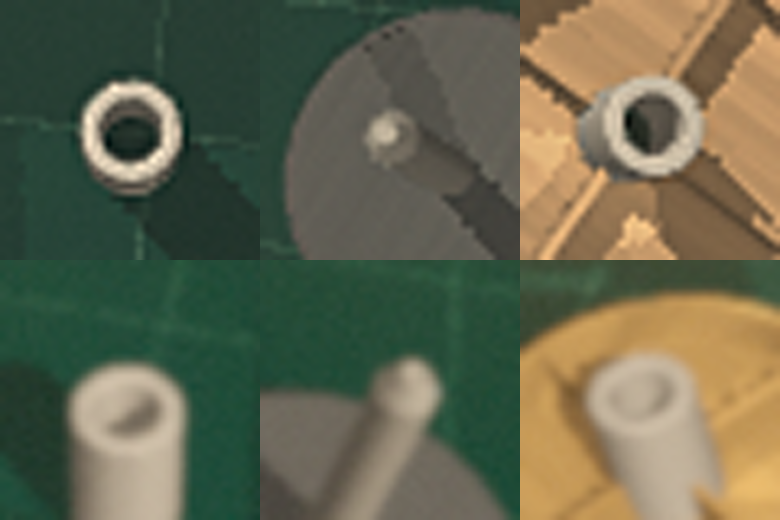

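Run:
```python
import pickle; from h import *
t,s=pickle.load(open("f0.pkl","rb"))
for k,a,b,z in (("tube",(319.9,316.6),(339.3,186.7),70),("tip",(181.8,283.9),(497.2,216.8),122),("tray",(449.1,331),(206.2,163.5),62),("w",(321.6,233.5),(323,290.2),8)):
    print(k,ray(t,a,z).round(1),ray(s,b,z).round(1))
# foot ellipse, washer by threshold
def blob(f,mask,uv):
    n,l,st,c=cv2.connectedComponentsWithStats(mask.astype(np.uint8)); i=l[uv[1],uv[0]]
    cs,_=cv2.findContours((l==i).astype(np.uint8),cv2.RETR_EXTERNAL,cv2.CHAIN_APPROX_NONE)
    return cv2.fitEllipse(max(cs,key=len)),st[i]
for f,uv in ((t,(328,240)),(s,(323,299))):
    hsv=cv2.cvtColor(f["img"],cv2.COLOR_RGB2GRAY)
    e,st=blob(f,hsv>120,uv); print(e,st,ray(f,e[0],8).round(1))
f=vision.grab_frame("wrist"); cv2.imwrite("pics/w1.png",f["img"][:,:,::-1]); print(f["view"].round(2),f["mtx"][0,0])
print(proj(f,(438,6,70)), models.mark_of("wrist","tube"))
```

```text
tube [441.3   6.5  70. ] [441.9   6.   70. ]
tip [483.8 356.3 122. ] [483.4 351.6 122. ]
tray [ 437.8 -325.3   62. ] [ 441.2 -326.4   62. ]
w [674.2  24.6   8. ] [678.9  25.9   8. ]
((321.3878479003906, 233.30711364746094), (21.48935890197754, 22.13795280456543), 102.76972198486328) [310 223  23  22 346] [674.6  25.2   8. ]
((322.5994567871094, 289.27630615234375), (27.509485244750977, 29.62701988220215), 89.00382995605469) [308 276  30  28 617] [677.   24.5   8. ]
[[ 2.7000e-01 -9.6000e-01  1.0000e-02 -2.0440e+02]
 [-9.3000e-01 -2.6000e-01  2.6000e-01  2.9776e+02]
 [-2.5000e-01 -8.0000e-02 -9.6000e-01  4.7901e+02]
 [ 0.0000e+00  0.0000e+00  0.0000e+00  1.0000e+00]] 388.9473213451781
[201.74616779 124.4592563 ] [{'at': [223.1, 121.4], 'confidence': 0.6}]
```

View pics/w1.png

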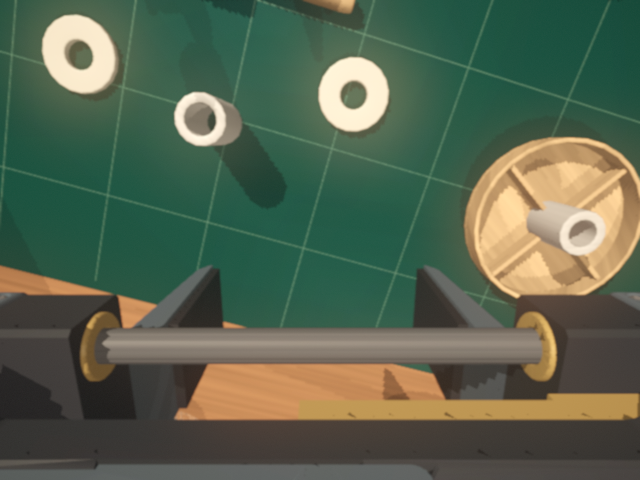

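Run:
```python
from h import *
f=vision.grab_frame("wrist"); st=monitor.state(); print(st["ee_pos"],st["ee_rot"])
for uv,z in (((201,119),70),((582,232),62),((353,94),8),((80,54),8)): print(ray(f,uv,z).round(1))
print("tcp px",proj(f,st["ee_pos"]))
```

```text
[ 380.68605606 -102.83996928  214.00878087] [-179.80936875   -0.47356475  -73.6967757 ]
[442.5  11.3  70. ]
[ 443.7 -319.1   62. ]
[500.7 -99.5   8. ]
[463.9 142.7   8. ]
tcp px [323.55560409 305.35164979]
```

The wrist view shows the tube top at (201,119) and the tray bushing at (582,232). For the tube, the three cameras give about x 442 and y 6 to 11.

```bash
python3 -m creep '2 3.6 0 0 0 0 -1;2 3.6 0 0 0 0 -1;1.8 3.5 0 0 0 0 -1;0.3 0.4 0 0 0 0 -1;0 0 0 0 0 0 -1'
python3 - <<'E'
from h import *
f=vision.grab_frame("wrist"); st=monitor.state(); print(st["ee_pos"],st["ee_rot"]); cv2.imwrite("pics/w2.png",f["img"][:,:,::-1])
print(proj(f,(441.5,7,70)), proj(f,st["ee_pos"]), proj(f,st["ee_pos"]-[0,0,144]))
E
```

```text
time_s: 2.97
ee_pos: [442.0, 2.8, 214.4]
ee_rot: [-179.8, -0.8, -74.4]
force: [-0.7, -0.4, -0.3]
gripper_width: 91.1
[441.75894479   2.27940879 214.45305989] [-179.82030857   -0.73991606  -74.45376076]
[311.39063139 230.64210002] [320.11291482 302.79622257] [316.93062414 231.94087887]
```

View pics/w2.png

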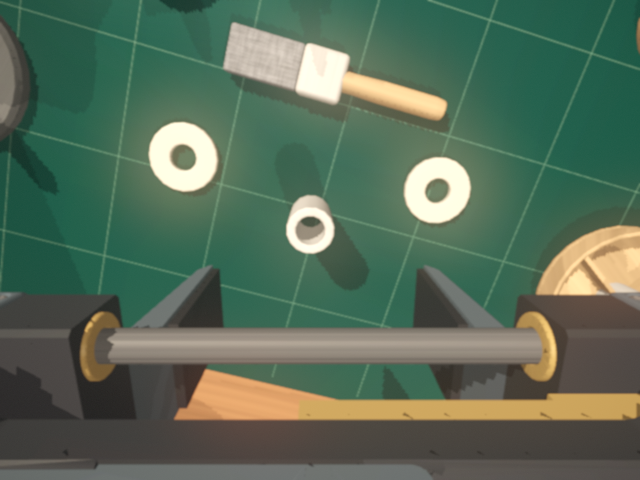

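The tube top shows at (311,228) between the fingers, which puts it at about (442.5,7). I correct the tilt, descend and grip.

```bash
python3 -m creep '0 0.5 -3 0.0116 0.0065 0 -1;0 0 -3.5 0 0 0 -1;0 0 -3.5 0 0 0 -1;0 0 -3.5 0 0 0 -1;0 0 -2 0 0 0 -1;0 0 0 0 0 0 -1'
```

```text
time_s: 3.52
ee_pos: [439.8, -4.9, 57.8]
ee_rot: [-179.6, -0.3, -75.3]
force: [0.5, 0.5, -0.4]
gripper_width: 91.1
```

```bash
python3 -m creep '0.25 1.2 0 0.005 0.002 0 -1;0 0 0 0 0 0 -1'; python3 -m creep '0 0 -1.9 0 0 0 -1;0 0 0 0 0 0 -1'
```

```text
time_s: 3.68
ee_pos: [441.3, 4.6, 58.2]
ee_rot: [-179.7, 0.0, -75.6]
force: [0.8, -0.1, 0.4]
gripper_width: 91.1
time_s: 3.85
ee_pos: [444.2, 3.8, 42.3]
ee_rot: [-179.3, -0.1, -75.7]
force: [-1.2, 0.5, -0.7]
gripper_width: 91.5
```

```bash
python3 -m creep '-0.1 0.4 -0.2 0.008 0 0 -1;0 0 0 0 0 0 -1'
python3 - <<'E'
from h import *
f=vision.grab_frame("wrist"); st=monitor.state(); print(st["ee_pos"],st["ee_rot"],st["qvel"].round(2)); cv2.imwrite("pics/w3.png",f["img"][:,:,::-1])
print(proj(f,(442.5,7,70)), proj(f,st["ee_pos"]),)
E
```

```text
time_s: 4.02
ee_pos: [445.4, 7.8, 43.1]
ee_rot: [-178.9, 0.3, -75.7]
force: [-0.3, 0.2, -0.7]
gripper_width: 91.0
[446.2018918    7.65455007  43.5761708 ] [-178.80248892    0.240277    -75.67020351] [ 0.18  0.12 -0.21 -0.41 -0.6   0.3 ]
[319.43041405 334.55331179] [320.10820174 300.95905688]
```

View pics/w3.png

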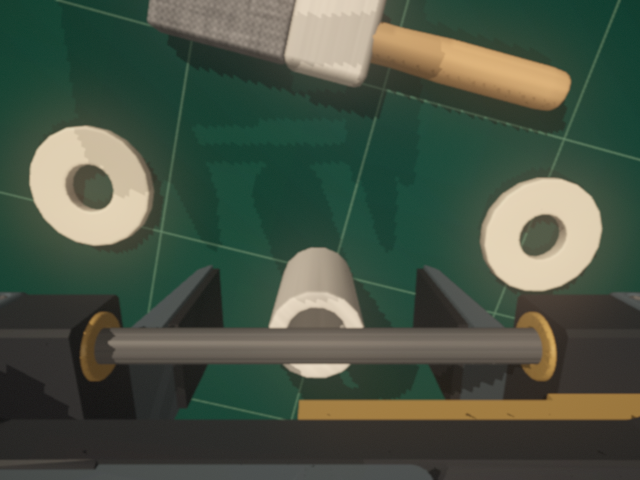

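```bash
python3 -m creep '-0.4 0 -0.4 -0.009 0.019 0 -1;0 0 0 0 0 0 -1'
```

```text
time_s: 4.23
ee_pos: [443.1, 7.6, 41.3]
ee_rot: [-179.9, -0.1, -75.7]
force: [0.8, 0.1, 0.2]
gripper_width: 91.4
```

```bash
python3 -m creep '-0.05 0 -0.1 0 0 0 1;0 0 0 0 0 0 1;0 0 0 0 0 0 1;0 0 0 0 0 0 1;0 0 0 0 0 0 1;0 0 0 0 0 0 1' 25; python3 -m creep '0 0 0 0 0 0 1;0 0 0 0 0 0 1;0 0 0 0 0 0 1'
```

```text
time_s: 4.73
ee_pos: [443.1, 7.9, 40.9]
ee_rot: [-179.8, -0.1, -75.6]
force: [-0.9, 0.3, -0.2]
gripper_width: 54.1
time_s: 4.98
ee_pos: [443.1, 7.9, 40.9]
ee_rot: [-179.8, -0.1, -75.6]
force: [-0.2, 0.4, 0.9]
gripper_width: 39.9
```

```bash
python3 -m creep '0 0 0 0 0 0 1;0 0 2.5 0 0 0 1;0 0 3.5 0 0 0 1;0 0 3.5 0 0 0 1;0 0 3.5 0 0 0 1;0 0 3 0 0 0 1;0 0 0 0 0 0 1'
```

```text
time_s: 5.57
ee_pos: [437.8, 7.9, 204.7]
ee_rot: [179.5, 0.1, -75.6]
force: [-0.5, -0.2, -0.0]
gripper_width: 39.7
```

```bash
python3 -m creep '0.5 2 0 0 0 0 1;0.5 3.5 0 0 0 0 1;0.5 3.5 0 0 0 0 1;0.5 3.5 0 0 0 0 1;0.5 3.5 0 0 0 0 1;0.5 3.5 0 0 0 0 1;0.5 3.5 0 0 0 0 1;0.5 3.5 0 0 0 0 1;0.5 2.5 0 0 0 0 1;0 0 0 0 0 0 1'
python3 - <<'E'
from h import *
out=[]
for n in ("top","scene"):
    f=vision.grab_frame(n); u,v=map(int,proj(f,(482,354,122))); out.append(cv2.resize(f["img"][v-40:v+40,u-40:u+40,::-1],(400,400),interpolation=cv2.INTER_CUBIC)); print(u-40,v-40)
cv2.imwrite("pics/p1.png",np.hstack(out))
f=vision.grab_frame("wrist"); cv2.imwrite("pics/w4.png",f["img"][:,:,::-1]); print(monitor.state()["ee_pos"],monitor.state()["ee_rot"])
E
```

```text
time_s: 6.4
ee_pos: [479.1, 308.8, 197.0]
ee_rot: [179.1, -0.2, -76.0]
force: [0.8, -0.0, -0.9]
gripper_width: 39.6
142 244
458 176
[478.09960948 303.78073498 197.34456196] [178.98818004  -0.35543926 -76.15667027]
```

View pics/p1.png

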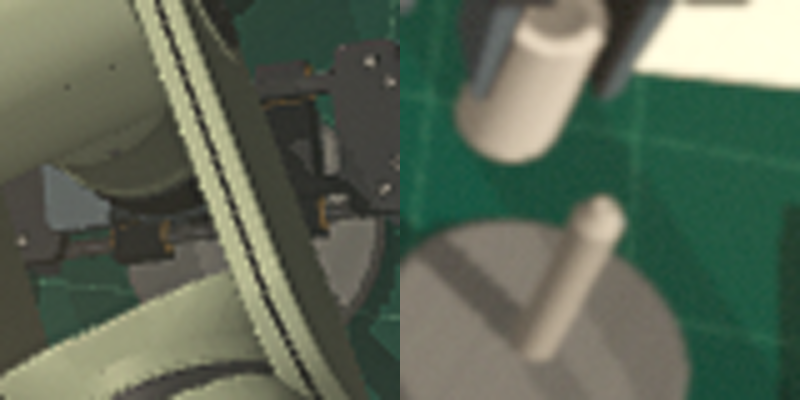

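View pics/w4.png

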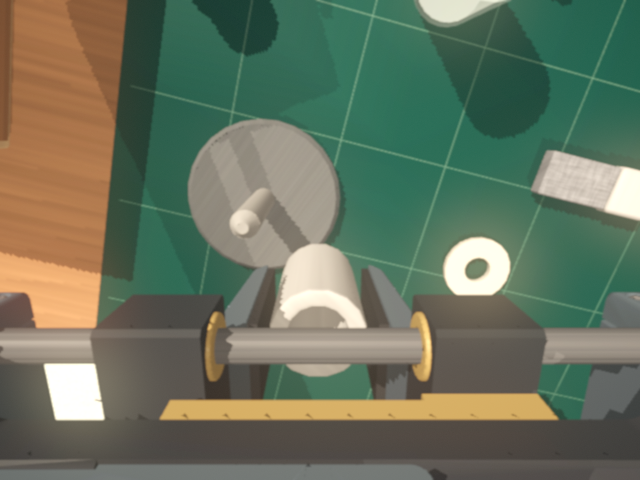

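Run:
```python
from h import *
f=vision.grab_frame("wrist");s=vision.grab_frame("scene");st=monitor.state(); print(st["ee_pos"],st["ee_rot"])
print(ray(f,(241,224),122),"foot",ray(f,(265,195),14))
print("scene tip",ray(s,(458+199/5,176+212/5),122))
print("tube bottom/top predicted in wrist/scene", proj(f,st["ee_pos"]+[0,0,29]),proj(s,st["ee_pos"]+[0,0,29]),proj(s,st["ee_pos"]-[0,0,41]))
im=s["img"][150:230,450:550,::-1]; cv2.imwrite("pics/s2.png",cv2.resize(im,None,fx=8,fy=7.5,interpolation=cv2.INTER_CUBIC))
```

```text
[478.52230083 303.03595391 198.28369769] [179.08012362  -0.32132793 -76.25696174]
[485.66589588 357.11112774 122.        ] foot [487.24460455 355.30135019  14.        ]
scene tip [487.15311173 352.98711419 122.        ]
tube bottom/top predicted in wrist/scene [322.0723305  333.29413619] [487.88421855 178.23681773] [478.14181439 200.37747055]
```

View pics/s2.png

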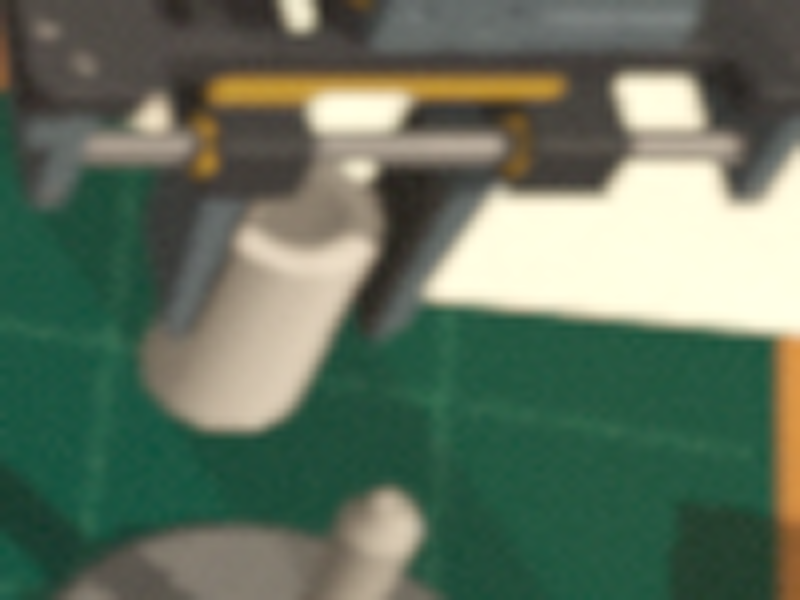

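```bash
python3 -m creep '0.3 2.5 0 0.009 -0.014 0 1;0.3 2.5 0 0 0 0 1;0 0.4 0 0 0 0 1;0 0 0 0 0 0 1;0 0 0 0 0 0 1'
python3 - <<'E'
from h import *
f=vision.grab_frame("wrist");s=vision.grab_frame("scene");st=monitor.state(); print(st["ee_pos"],st["ee_rot"])
print("tube top/bottom predicted in scene", proj(s,st["ee_pos"]+[0,0,29]),proj(s,st["ee_pos"]-[0,0,41]),"axis at 122",proj(s,(485,355.5,122)))
cv2.imwrite("pics/w5.png",f["img"][:,:,::-1])
im=s["img"][150:260,450:550,::-1]; cv2.imwrite("pics/s3.png",cv2.resize(im,None,fx=5,fy=5,interpolation=cv2.INTER_CUBIC))
E
```

```text
time_s: 7.07
ee_pos: [485.0, 350.9, 199.2]
ee_rot: [180.0, -0.1, -76.8]
force: [0.1, -0.2, -0.7]
gripper_width: 39.5
[484.99256834 350.6544946  199.23187073] [ 1.79970971e+02 -1.33800610e-01 -7.68094292e+01]
tube top/bottom predicted in scene [513.60494461 185.10188554] [502.10310189 207.05467376] axis at 122 [499.09684119 217.79969123]
```

View pics/s3.png

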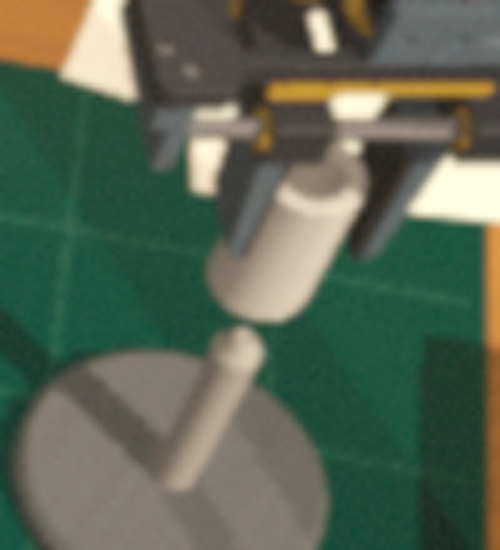

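View pics/w5.png

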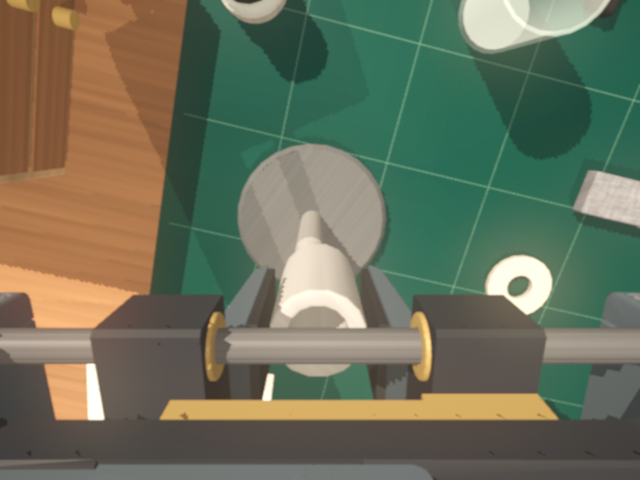

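The scene view shows the tube about 4 mm short of the post axis in +y, which agrees with the pose reading. I correct that and lower to just above the tip.

```bash
python3 -m creep '0 0.5 -1 0 0 0 1;0 0 -1 0 0 0 1;0 0 -0.6 0 0 0 1;0 0 0 0 0 0 1;0 0 0 0 0 0 1'
python3 - <<'E'
from h import *
f=vision.grab_frame("wrist");s=vision.grab_frame("scene");st=monitor.state(); print(st["ee_pos"],st["ee_rot"])
print("tube bottom predicted in scene", proj(s,st["ee_pos"]-[0,0,41]))
cv2.imwrite("pics/w6.png",f["img"][150:400,200:450,::-1])
im=s["img"][150:260,450:550,::-1]; cv2.imwrite("pics/s4.png",cv2.resize(im,None,fx=5,fy=5,interpolation=cv2.INTER_CUBIC))
E
```

```text
time_s: 7.58
ee_pos: [484.5, 352.7, 170.1]
ee_rot: [179.9, -0.2, -77.0]
force: [0.9, 0.2, -1.3]
gripper_width: 39.7
[484.55744192 352.93521855 170.46023971] [179.89109066  -0.19880425 -76.97469   ]
tube bottom predicted in scene [498.93466594 215.3259564 ]
```

View pics/s4.png

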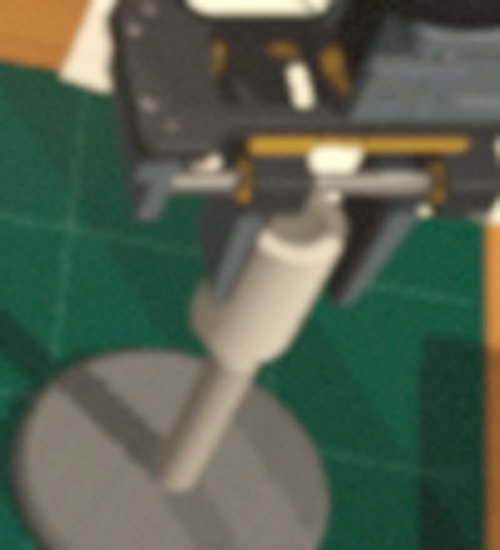

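View pics/w6.png

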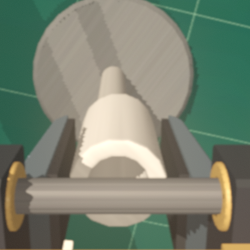

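Run:
```python
from h import *
f=vision.grab_frame("wrist");st=monitor.state(); print(st["ee_pos"])
g=f["img"]; 
for y in (204,210,216,222,228): print(y,g[y,295:332].sum(1).tolist())
print("foot",ray(f,(313,219),14),"axis px for (485,355.5)",[proj(f,(485,355.5,z)).round(1) for z in (14,60,90,110)])
print("tool axis px",[proj(f,np.r_[st["ee_pos"][:2],z]).round(1) for z in (14,60,90,110,130)])
```

```text
[484.83336135 353.17152165 170.8897306 ]
204 [420, 415, 417, 419, 420, 422, 417, 414, 417, 416, 418, 419, 422, 424, 423, 426, 423, 422, 424, 421, 423, 433, 452, 466, 473, 473, 475, 472, 470, 471, 469, 470, 472, 472, 472, 473, 473]
210 [436, 422, 418, 415, 415, 417, 419, 421, 423, 422, 425, 424, 421, 422, 421, 421, 420, 419, 421, 423, 427, 426, 427, 431, 440, 457, 468, 475, 476, 474, 472, 472, 476, 475, 479, 476, 474]
216 [460, 453, 442, 429, 424, 423, 427, 423, 421, 424, 421, 421, 428, 441, 457, 474, 488, 492, 486, 478, 466, 455, 445, 434, 432, 435, 450, 467, 474, 477, 478, 476, 474, 474, 475, 475, 474]
222 [471, 471, 472, 473, 461, 441, 429, 460, 523, 575, 591, 590, 591, 592, 590, 585, 579, 572, 566, 558, 548, 537, 520, 503, 482, 455, 429, 414, 428, 455, 473, 476, 475, 474, 471, 472, 472]
228 [470, 470, 467, 466, 466, 478, 516, 562, 590, 597, 594, 592, 591, 591, 587, 583, 577, 571, 566, 559, 548, 536, 523, 506, 485, 465, 437, 413, 389, 370, 370, 395, 429, 452, 465, 477, 484]
foot [490.68160564 358.84300341  14.        ] axis px for (485,355.5) [array([315.3, 226.1]), array([315.1, 239.9]), array([315. , 251.5]), array([314.8, 260.7])]
tool axis px [array([317.9, 226.9]), array([318.1, 240.8]), array([318.3, 252.4]), array([318.4, 261.7]), array([318.6, 272.6])]
```

Run:
```python
from h import *
f=vision.grab_frame("wrist");s=vision.grab_frame("scene")
im=f["img"][190:390,220:420,::-1]; a=cv2.resize(im,(600,600),interpolation=cv2.INTER_CUBIC); cv2.imwrite("pics/w7.png",a)
im=s["img"][190:255,470:535,::-1]; cv2.imwrite("pics/s5.png",cv2.resize(im,(585,585),interpolation=cv2.INTER_CUBIC))
```

```text
(no output)
```

View pics/w7.png

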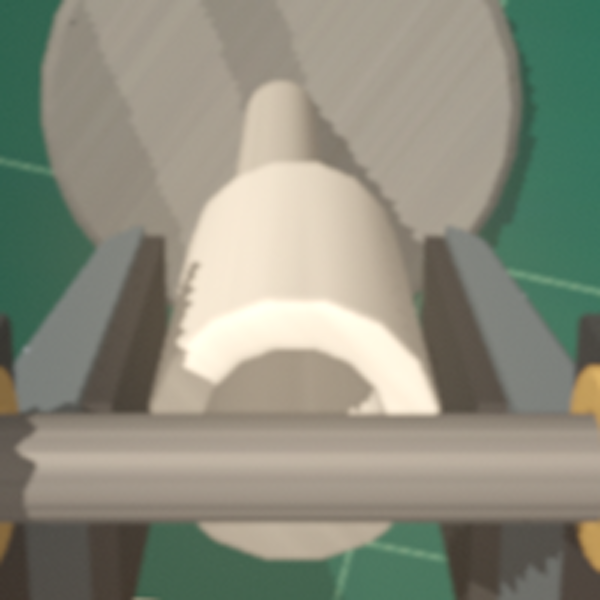

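View pics/s5.png

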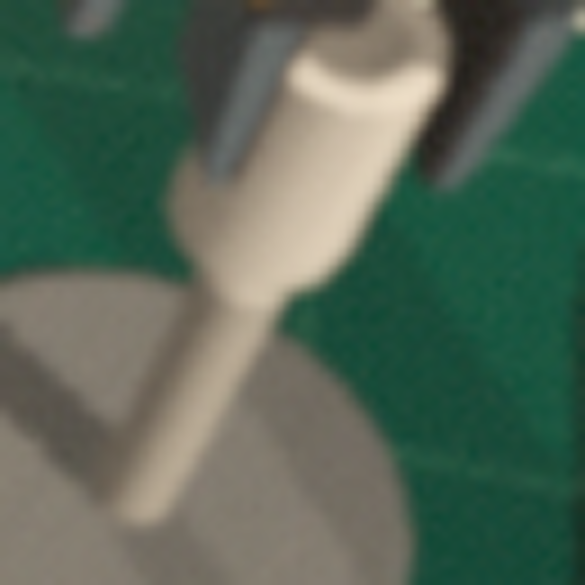

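Run:
```python
import pickle; from h import *
t,s=pickle.load(open("f0.pkl","rb"))
w=cv2.imread("pics/w5.png")
from scipy.optimize import least_squares
def edgefit(img,c0,r0,r1,name,angs):
    g=cv2.GaussianBlur(img,(0,0),1).astype(float); pts=[]
    for a in np.radians(angs):
        rr=np.arange(r0,r1,.25); x=c0[0]+rr*np.cos(a); y=c0[1]+rr*np.sin(a)
        # greenness
        v=cv2.remap((g[...,1]-g[...,0 if 1 else 2]*.5-g[...,2]*.5).astype(np.float32),x.astype(np.float32)[None],y.astype(np.float32)[None],cv2.INTER_LINEAR)[0]
        i=np.argmax(np.gradient(v)); pts.append((x[i],y[i]))
    e=cv2.fitEllipse(np.array(pts,np.float32)); return e
e=edgefit(t["img"],(192,292),15,35,"t",range(120,400,5)); print(e,ray(t,e[0],14))
e=edgefit(s["img"],(485,247),22,40,"s",range(0,230,5)); print(e,ray(s,e[0],14))
e=edgefit(w,(312,214),55,90,"w",range(150,400,5)); print(e)
f=vision.grab_frame("wrist"); st=monitor.state()
# view at w5: shift current by pose delta
d=np.array([484.99,350.65,199.23])-st["ee_pos"]
print(ray(f,e[0],14-d[2])+d)
```

```text
((192.8279571533203, 290.8185119628906), (51.816795349121094, 53.77154541015625), 66.52056884765625) [481.57577112 352.66133398  14.        ]
((483.1681823730469, 246.8603515625), (52.77383804321289, 65.75901794433594), 110.95686340332031) [491.10639767 352.55950397  14.        ]
((311.3774108886719, 215.98123168945312), (145.82891845703125, 148.98805236816406), 92.23100280761719)
[487.88566441 357.78228001  14.        ]
```

```bash
python3 -m creep '0.1 0.35 -0.3 0 0 0 1;0 0 -0.5 0 0 0 1;0 0 -0.5 0 0 0 1;0 0 0 0 0 0 1'
python3 - <<'E'
from h import *
f=vision.grab_frame("wrist");s=vision.grab_frame("scene");st=monitor.state(); print(st["ee_pos"],st["ee_rot"])
im=f["img"][190:390,220:420,::-1]; a=cv2.resize(im,(500,500),interpolation=cv2.INTER_CUBIC)
im=s["img"][190:255,470:508,::-1]; cv2.imwrite("pics/p2.png",np.hstack([a,cv2.resize(im,(292,500),interpolation=cv2.INTER_CUBIC)]))
E
```

```text
time_s: 8.22
ee_pos: [486.5, 357.8, 158.1]
ee_rot: [-179.9, -0.1, -77.0]
force: [-0.3, 0.4, -0.6]
gripper_width: 39.7
[486.86272046 357.88293473 158.87024301] [-1.79824706e+02 -8.09029754e-02 -7.69594925e+01]
```

View pics/p2.png

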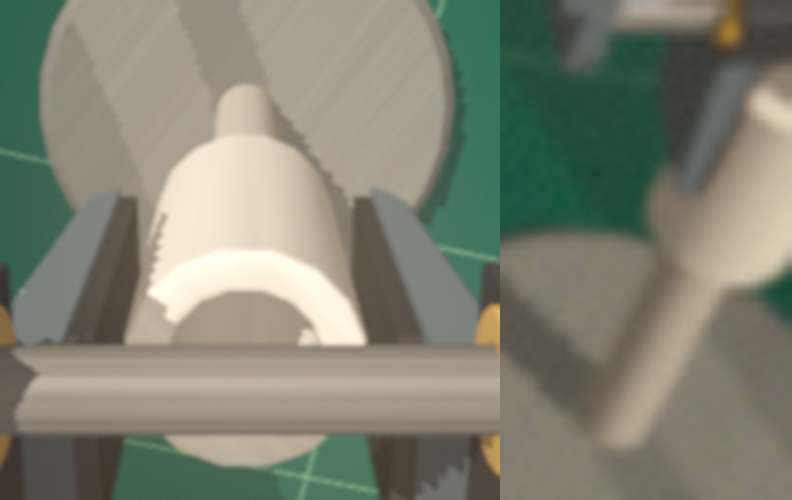

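```bash
python3 -m creep '-0.05 0 -0.8 0 0 0 1;0 0 -0.8 0 0 0 1;0 0 -0.8 0 0 0 1;0 0 0 0 0 0 1'
```

```text
time_s: 8.65
ee_pos: [486.0, 357.4, 132.9]
ee_rot: [-179.8, -0.1, -77.0]
force: [-0.3, -0.4, -1.4]
gripper_width: 39.5
```

```bash
python3 -m creep '0 0 -1 0 0 0 1;0 0 -1 0 0 0 1;0 0 -1 0 0 0 1;0 0 0 0 0 0 1'; python3 -m creep '0 0 -1 0 0 0 1;0 0 -1 0 0 0 1;0 0 -0.5 0 0 0 1;0 0 0 0 0 0 1'
```

```text
time_s: 8.98
ee_pos: [485.7, 357.2, 98.8]
ee_rot: [-179.9, -0.1, -77.0]
force: [-1.1, 0.0, -1.7]
gripper_width: 39.7
time_s: 9.32
ee_pos: [485.6, 357.2, 70.3]
ee_rot: [-179.9, -0.1, -77.0]
force: [-0.3, 0.6, -1.6]
gripper_width: 39.7
```

```bash
python3 -m creep '0 0 -0.6 0 0 0 1;0 0 -0.4 0 0 0 1;0 0 0 0 0 0 1'; python3 -m creep '0 0 -0.25 0 0 0 1;0 0 0 0 0 0 1;0 0 0 0 0 0 1'
```

```text
time_s: 9.57
ee_pos: [485.9, 357.4, 59.3]
ee_rot: [-179.9, -0.1, -77.0]
force: [0.6, 0.2, -1.0]
gripper_width: 39.7
time_s: 9.82
ee_pos: [486.2, 357.7, 56.9]
ee_rot: [-179.8, -0.1, -77.0]
force: [0.1, -0.4, -0.8]
gripper_width: 39.6
```

```bash
python3 -m creep '0 0 -0.2 0 0 0 1;0 0 0 0 0 0 1;0 0 0 0 0 0 1';python3 -m creep '0 0 -0.2 0 0 0 1;0 0 0 0 0 0 1'
```

```text
time_s: 10.07
ee_pos: [486.7, 358.0, 55.5]
ee_rot: [-179.8, -0.1, -77.0]
force: [-0.2, -0.4, -1.2]
gripper_width: 39.8
time_s: 10.23
ee_pos: [487.2, 358.3, 55.4]
ee_rot: [-179.7, -0.0, -77.0]
force: [-0.7, 0.0, -1.5]
gripper_width: 40.0
```

```bash
python3 -m creep '-0.1 -0.1 -0.25 0 0 0 1;0 0 0 0 0 0 1';python3 -m creep '-0.05 -0.05 -0.25 0 0 0 1;0 0 0 0 0 0 1'
```

```text
time_s: 10.4
ee_pos: [487.3, 358.2, 55.3]
ee_rot: [-179.4, 0.1, -77.0]
force: [-1.0, -1.3, -2.1]
gripper_width: 39.7
time_s: 10.57
ee_pos: [487.1, 358.1, 55.3]
ee_rot: [-179.3, 0.1, -77.0]
force: [-1.5, -0.9, -3.3]
gripper_width: 39.9
```

Run:
```python
from h import *
f=vision.grab_frame("wrist");s=vision.grab_frame("scene");st=monitor.state(); print(st["ee_pos"],st["force"])
im=f["img"][100:400,170:470,::-1]; a=cv2.resize(im,(500,500),interpolation=cv2.INTER_CUBIC)
im=s["img"][190:280,450:504,::-1]; cv2.imwrite("pics/p3.png",np.hstack([a,cv2.resize(im,(300,500),interpolation=cv2.INTER_CUBIC)]))
```

```text
[487.36502487 358.22770422  54.96346937] [-0.78594139 -0.82620995  3.49166807]
```

View pics/p3.png

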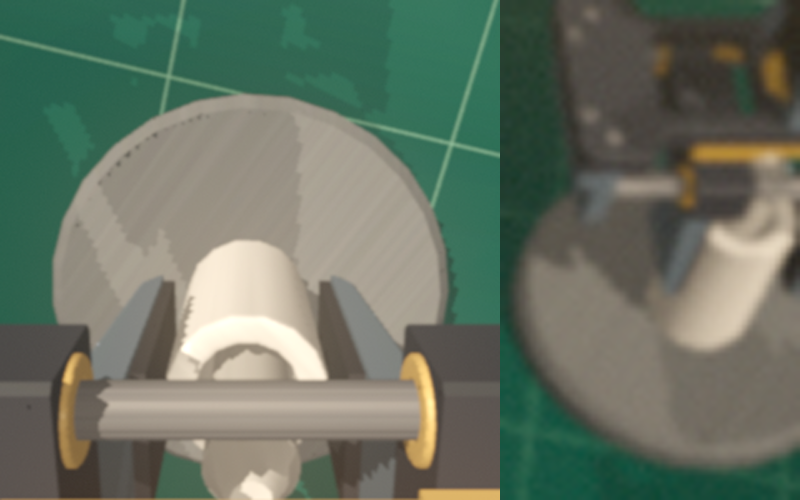

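Force z is now +3.5 N and the TCP stopped at 55, so the tube is on the foot. I release it and retreat.

```bash
python3 -m creep '0 0 0 0 0 0 -1;0 0 0 0 0 0 -1;0 0 0 0 0 0 -1;0 0 0 0 0 0 -1;0 0 0 0 0 0 -1;0 0 0.5 0 0 0 -1;0 0 1 0 0 0 -1;0 0 2 0 0 0 -1;0 0 3 0 0 0 -1;0 0 3.5 0 0 0 -1;0 0 3.5 0 0 0 -1;0 0 2 0 0 0 -1'
```

```text
time_s: 11.67
ee_pos: [483.7, 355.6, 212.2]
ee_rot: [-179.9, -0.1, -77.0]
force: [1.1, 0.3, -0.1]
gripper_width: 91.0
```

Run:
```python
from h import *
f=vision.grab_frame("wrist");s=vision.grab_frame("scene");st=monitor.state(); print(st["ee_pos"],st["ee_rot"],st["gripper_width"])
im=f["img"][100:400,170:470,::-1]; a=cv2.resize(im,(500,500),interpolation=cv2.INTER_CUBIC)
im=s["img"][190:280,450:504,::-1]; cv2.imwrite("pics/p4.png",np.hstack([a,cv2.resize(im,(300,500),interpolation=cv2.INTER_CUBIC)]))
print([proj(s,(486,357,z)) for z in (84,122)])
```

```text
[484.84647329 356.3667033  213.28317171] [-1.79682220e+02 -9.33834801e-03 -7.69794485e+01] 90.94333590334537
[array([494.40562735, 228.41645752]), array([499.8101963 , 218.32606649])]
```

View pics/p4.png

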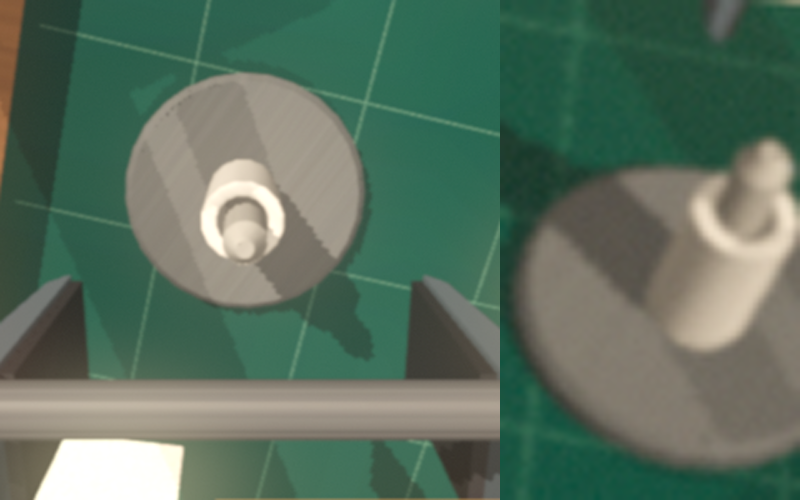

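The tube sits on the foot with post showing above it, tip at crop (247,255). Next is the washer.

```bash
python3 -m creep '1 -2 0 0 0 0 -1;2 -3.5 0 0 0 0 -1;2 -3.5 0 0 0 0 -1;2 -3.5 0 0 0 0 -1;2 -3.5 0 0 0 0 -1;2 -3.5 0 0 0 0 -1;2 -3.5 0 0 0 0 -1;2 -3.5 -1 0 0 0 -1;2 -3.5 -1 0 0 0 -1;1 -1.5 -1 0 0 0 -1;0 0 0 0 0 0 -1;0 0 0 0 0 0 -1'
python3 - <<'E'
from h import *
f=vision.grab_frame("wrist");st=monitor.state(); print(st["ee_pos"],st["ee_rot"],st["gripper_width"])
cv2.imwrite("pics/w8.png",f["img"][:,:,::-1]); print(proj(f,(676,25,8)))
E
```

```text
time_s: 12.77
ee_pos: [663.8, 29.1, 180.7]
ee_rot: [-180.0, 0.2, -76.7]
force: [0.4, 0.3, 0.3]
gripper_width: 91.1
[663.40939531  29.38645015 180.47654054] [-1.79992647e+02  1.56960692e-01 -7.66579779e+01] 91.23987103720941
[326.89540642 211.75609736]
```

View pics/w8.png

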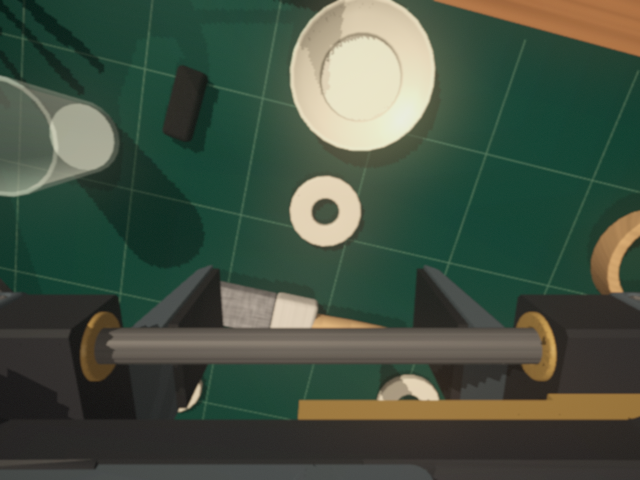

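```bash
python3 -m creep '0.6 -0.1 -2 0 0 0 -1;0.6 -0.1 -3 0 0 0 -1;0 0 -3 0 0 0 -1;0 0 -3 0 0 0 -1;0 0 -2 0 0 0 -1;0 0 0 0 0 0 -1;0 0 0 0 0 0 -1'
python3 - <<'E'
from h import *
f=vision.grab_frame("wrist");st=monitor.state(); print(st["ee_pos"],st["ee_rot"],st["gripper_width"])
cv2.imwrite("pics/w9.png",f["img"][:,:,::-1]); print(proj(f,(676.5,26,8)))
E
```

```text
time_s: 13.4
ee_pos: [673.2, 39.6, 53.4]
ee_rot: [-179.5, 0.3, -76.0]
force: [1.5, 0.5, -0.2]
gripper_width: 91.2
[673.12173242  39.70805158  53.50007477] [-179.47243354    0.27039285  -75.98488692] 91.205376661881
[343.14949175 271.32120009]
```

View pics/w9.png

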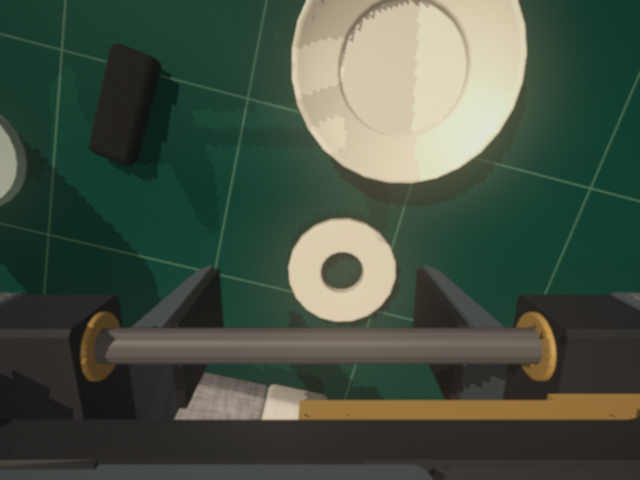

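```bash
python3 -m creep '0.4 -1.3 -1 -0.007 0.008 0 -1;0 0 -1 0 0 0 -1;0 0 0 0 0 0 -1'; python3 -m creep '0 0 -1 0 0 0 -1;0 0 0 0 0 0 -1'
```

```text
time_s: 13.7
ee_pos: [680.3, 27.3, 37.5]
ee_rot: [-179.6, -0.2, -75.8]
force: [-0.4, 0.0, -0.6]
gripper_width: 91.2
time_s: 13.87
ee_pos: [681.2, 26.7, 27.8]
ee_rot: [-179.4, -0.2, -75.9]
force: [-0.8, 0.2, -0.1]
gripper_width: 91.2
```

```bash
python3 -m creep '-0.4 0 -1 0.001 0.011 0 -1;0 0 -0.6 0 0 0 -1;0 0 0 0 0 0 -1'; python3 -m creep '-0.1 0 -0.4 0 0 0 -1;0 0 0 0 0 0 -1'
```

```text
time_s: 14.12
ee_pos: [677.3, 26.4, 10.7]
ee_rot: [180.0, 0.0, -75.9]
force: [0.0, 0.5, -0.2]
gripper_width: 91.2
time_s: 14.28
ee_pos: [675.7, 26.4, 5.6]
ee_rot: [179.9, 0.1, -75.9]
force: [0.1, -0.6, -0.0]
gripper_width: 91.4
```

```bash
python3 -m creep '0.1 0 -0.35 0 0 0 -1;0 0 0 0 0 0 -1'; python3 -c "
from h import *
f=vision.grab_frame('wrist');cv2.imwrite('pics/w10.png',f['img'][180:480,160:480,::-1]);print(monitor.state()['ee_pos'])"
```

```text
time_s: 14.45
ee_pos: [676.8, 26.5, 1.8]
ee_rot: [179.9, 0.1, -75.9]
force: [-0.4, -0.2, 0.2]
gripper_width: 91.3
[677.06179886  26.48553289   2.24805328]
```

View pics/w10.png

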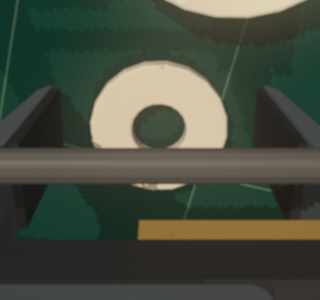

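The washer is centred between the fingers at about (320,305). I close on it.

```bash
python3 -m creep '0 0 0 0 0 0 1;0 0 0 0 0 0 1;0 0 0 0 0 0 1;0 0 0 0 0 0 1;0 0 0 0 0 0 1;0 0 0 0 0 0 1;0 0 0 0 0 0 1' 15; python3 -m creep '0 0 0.5 0 0 0 1;0 0 1.5 0 0 0 1;0 0 2 0 0 0 1;0 0 0 0 0 0 1';  python3 -c "
from h import *
f=vision.grab_frame('wrist');cv2.imwrite('pics/w11.png',f['img'][180:480,160:480,::-1]);print(monitor.state()['ee_pos'])"
```

```text
time_s: 15.08
ee_pos: [677.9, 26.6, 3.4]
ee_rot: [-179.9, 0.0, -75.9]
force: [-0.2, 0.4, 0.3]
gripper_width: 62.9
time_s: 15.42
ee_pos: [676.9, 26.6, 44.0]
ee_rot: [179.9, 0.1, -75.9]
force: [1.2, 0.4, 0.2]
gripper_width: 62.8
[675.75710348  26.53091108  42.12381496]
```

View pics/w11.png

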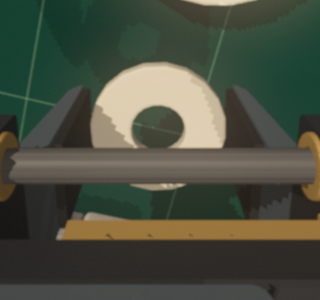

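```bash
python3 -m creep '0 0 3.5 0 0 0 1;0 0 3.5 0 0 0 1;0 0 3.5 0 0 0 1;0 0 2 0 0 0 1;-1 1.5 0 0 0 0 1;-2 3.4 0 0 0 0 1;-2 3.4 0 0 0 0 1;-2 3.4 0 0 0 0 1;-2 3.4 0 0 0 0 1;-2 3.4 0 0 0 0 1;-2 3.4 0 0 0 0 1;-2 3.4 0 0 0 0 1'
```

```text
time_s: 16.47
ee_pos: [508.9, 281.5, 152.2]
ee_rot: [178.2, 0.2, -76.7]
force: [0.6, 0.9, -0.3]
gripper_width: 62.7
```

```bash
python3 -m creep '-0.8 2.3 0.5 0.007 -0.03 0 1;-0.8 2.3 0.5 0 0 0 1;0 1.2 0 0 0 0 1;0 0 0 0 0 0 1;0 0 0 0 0 0 1'
python3 - <<'E'
from h import *
f=vision.grab_frame("wrist");s=vision.grab_frame("scene");st=monitor.state(); print(st["ee_pos"],st["ee_rot"],st["gripper_width"])
im=f["img"][150:400,190:440,::-1]; a=cv2.resize(im,(500,500),interpolation=cv2.INTER_CUBIC)
im=s["img"][180:270,460:514,::-1]; cv2.imwrite("pics/p5.png",np.hstack([a,cv2.resize(im,(300,500),interpolation=cv2.INTER_CUBIC)]))
print([proj(f,(486,357,z)) for z in (84,122)],proj(f,st["ee_pos"]))
E
```

```text
time_s: 16.88
ee_pos: [478.0, 347.6, 152.4]
ee_rot: [179.0, 0.0, -76.0]
force: [0.2, 0.3, -0.7]
gripper_width: 62.8
[478.78820541 346.63845143 152.55493809] [ 1.79007793e+02  2.55822261e-02 -7.61103378e+01] 62.638587008604574
[array([307.73048375, 241.85031525]), array([305.93760335, 261.32462114])] [321.64654054 301.21759323]
```

View pics/p5.png

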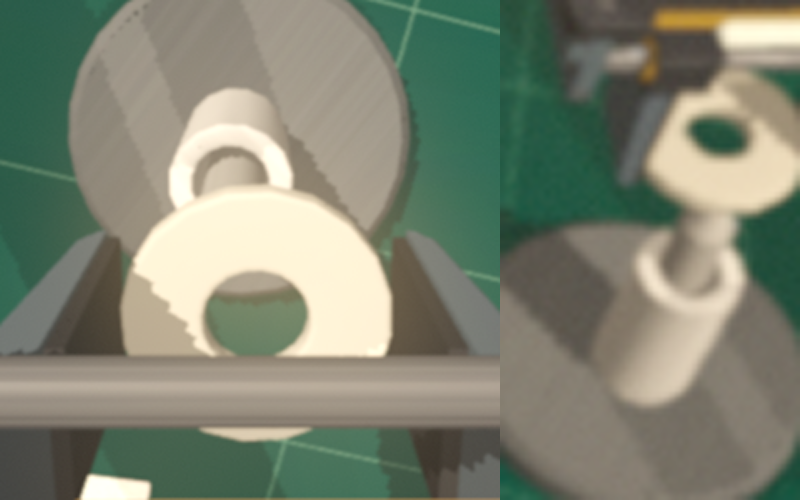

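```bash
python3 -m creep '0.4 0.6 0 0.004 -0.017 0 1;0.35 0.5 0 0 0 0 1;0 0 0 0 0 0 1;0 0 0 0 0 0 1'
python3 - <<'E'
from h import *
f=vision.grab_frame("wrist");s=vision.grab_frame("scene");st=monitor.state(); print(st["ee_pos"],st["ee_rot"],st["gripper_width"])
im=f["img"][150:400,190:440,::-1]; a=cv2.resize(im,(500,500),interpolation=cv2.INTER_CUBIC)
im=s["img"][180:270,460:514,::-1]; cv2.imwrite("pics/p6.png",np.hstack([a,cv2.resize(im,(300,500),interpolation=cv2.INTER_CUBIC)]))
E
```

```text
time_s: 17.32
ee_pos: [489.4, 354.6, 151.6]
ee_rot: [-179.9, -0.1, -76.5]
force: [0.4, 0.0, 0.3]
gripper_width: 62.9
[489.20256863 354.67203962 151.71723878] [-1.79926732e+02 -6.21579538e-02 -7.64549235e+01] 62.92893087246763
```

View pics/p6.png

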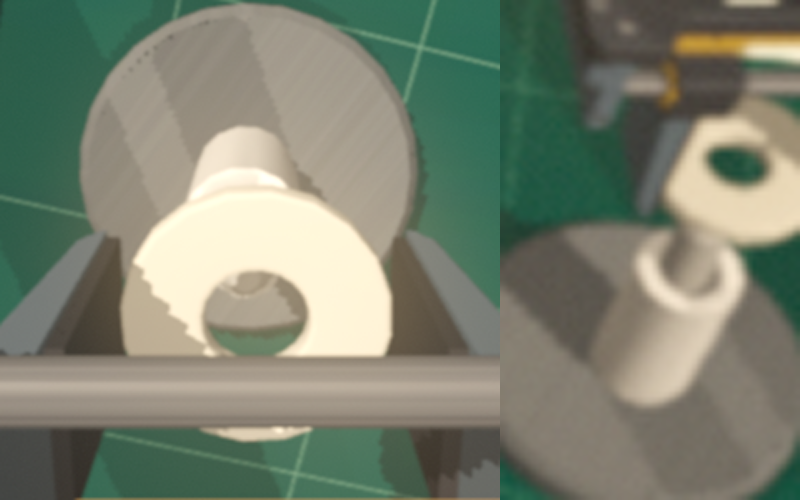

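```bash
python3 -m creep '-0.25 0.35 -0.8 0 0 0 1;0 0 -0.8 0 0 0 1;0 0 -0.6 0 0 0 1;0 0 0 0 0 0 1'
python3 - <<'E'
from h import *
f=vision.grab_frame("wrist");s=vision.grab_frame("scene");st=monitor.state(); print(st["ee_pos"],st["ee_rot"],st["force"])
im=f["img"][150:400,190:440,::-1]; a=cv2.resize(im,(500,500),interpolation=cv2.INTER_CUBIC)
im=s["img"][180:270,460:514,::-1]; cv2.imwrite("pics/p7.png",np.hstack([a,cv2.resize(im,(300,500),interpolation=cv2.INTER_CUBIC)]))
E
```

```text
time_s: 17.75
ee_pos: [486.5, 357.9, 127.7]
ee_rot: [-179.9, -0.1, -76.5]
force: [-0.0, -0.8, -0.6]
gripper_width: 62.6
[487.04286979 358.22360398 128.82417425] [-1.79829638e+02 -2.17145175e-02 -7.65101499e+01] [ 0.99607356 -0.51716346 -1.51929915]
```

View pics/p7.png

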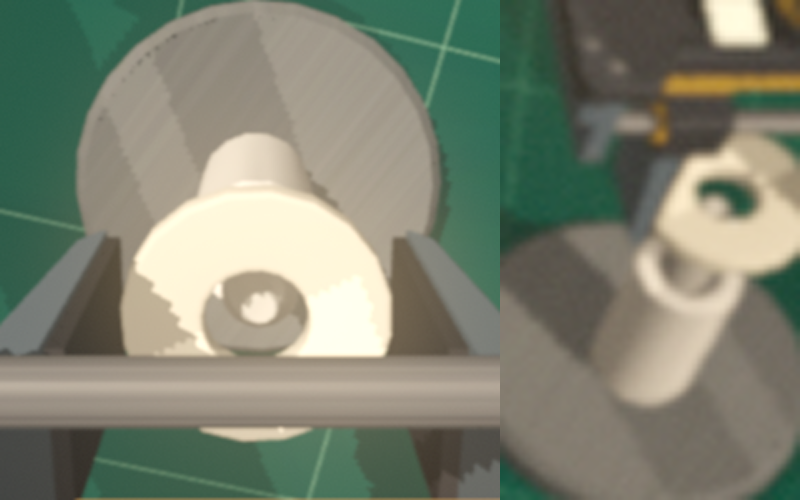

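The post tip shows through the washer hole at (260,305), with the hole centre at (256,313), so they are aligned. I lower it.

```bash
python3 -m creep '0 0 -0.7 0 0 0 1;0 0 -0.7 0 0 0 1;0 0 -0.7 0 0 0 1;0 0 0 0 0 0 1'; python3 -m creep '0 0 -0.6 0 0 0 1;0 0 -0.5 0 0 0 1;0 0 0 0 0 0 1'
```

```text
time_s: 18.18
ee_pos: [486.9, 358.1, 106.5]
ee_rot: [-179.8, -0.0, -76.5]
force: [-0.4, -0.7, -1.1]
gripper_width: 62.8
time_s: 18.43
ee_pos: [487.0, 358.2, 93.9]
ee_rot: [-179.8, -0.0, -76.5]
force: [-0.2, -0.1, -0.1]
gripper_width: 63.0
```

```bash
python3 -m creep '0 0 -0.35 0 0 0 1;0 0 0 0 0 0 1'; python3 -m creep '-0.05 0 -0.25 0 0 0 1;0 0 0 0 0 0 1';python3 -m creep '-0.05 0 -0.2 0 0 0 1;0 0 0 0 0 0 1'
```

```text
time_s: 18.6
ee_pos: [487.1, 358.2, 89.7]
ee_rot: [-179.8, -0.0, -76.5]
force: [0.8, -0.1, -0.5]
gripper_width: 62.8
time_s: 18.77
ee_pos: [487.1, 358.6, 87.4]
ee_rot: [-179.7, 0.0, -76.5]
force: [-0.2, -0.9, 0.8]
gripper_width: 62.8
time_s: 18.93
ee_pos: [487.4, 358.9, 87.4]
ee_rot: [-179.6, 0.0, -76.5]
force: [-0.4, -0.4, -0.7]
gripper_width: 62.7
```

```bash
python3 -m creep '-0.1 -0.05 -0.2 0 0 0 1;0 0 0 0 0 0 1'; python3 -m creep '0 0 0 0 0 0 -1;0 0 0 0 0 0 -1;0 0 0 0 0 0 -1;0 0 0 0 0 0 -1;0 0 1 0 0 0 -1;0 0 2 0 0 0 -1;0 0 3 0 0 0 -1;0 0 3.5 0 0 0 -1;0 0 2 0 0 0 -1;0 0 0 0 0 0 -1'
python3 - <<'E'
from h import *
f=vision.grab_frame("wrist");s=vision.grab_frame("scene");st=monitor.state(); print(st["ee_pos"],st["ee_rot"],st["force"])
im=f["img"][150:400,190:440,::-1]; a=cv2.resize(im,(500,500),interpolation=cv2.INTER_CUBIC)
im=s["img"][180:270,460:514,::-1]; cv2.imwrite("pics/p8.png",np.hstack([a,cv2.resize(im,(300,500),interpolation=cv2.INTER_CUBIC)]))
print([(proj(f,(486.5,357.5,z))-[190,150])*2 for z in (84,92,122)])
E
```

```text
time_s: 19.1
ee_pos: [487.5, 358.9, 87.3]
ee_rot: [-179.4, 0.1, -76.5]
force: [-0.8, 0.0, -0.2]
gripper_width: 62.6
time_s: 19.93
ee_pos: [484.9, 357.5, 206.2]
ee_rot: [-179.7, -0.0, -76.5]
force: [0.5, -0.4, -0.2]
gripper_width: 91.6
[483.40127565 356.47078079 202.30780322] [ 1.79944892e+02 -1.49065481e-01 -7.64861463e+01] [-0.16313505 -0.00349    -0.12317683]
[array([258.54314935, 172.62674858]), array([258.61788935, 177.77008099]), array([258.93678237, 199.71513083])]
```

View pics/p8.png

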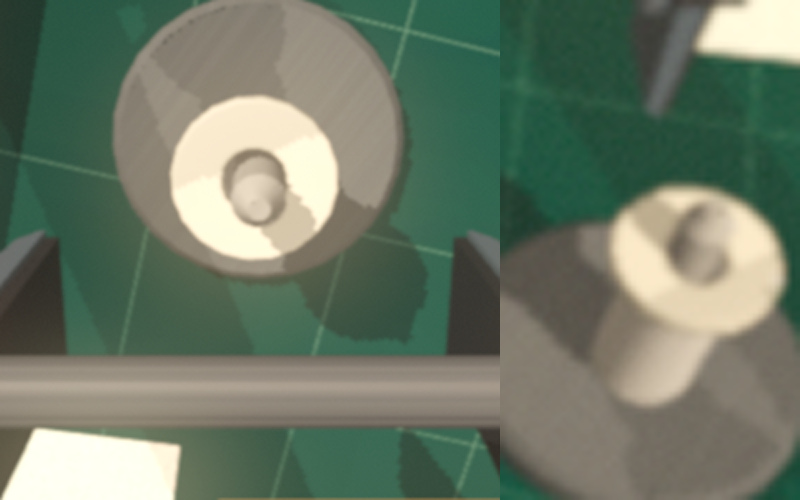

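The washer lies flat on the tube. Next I travel to the tray.

```bash
python3 -m creep '-0.3 -2 0 0 0 0 -1;-0.3 -4 0 0 0 0 -1;-0.3 -4.1 0 0 0 0 -1;-0.3 -4.1 0 0 0 0 -1;-0.3 -4.1 0 0 0 0 -1;-0.3 -4.1 0 0 0 0 -1;-0.3 -4.1 0 0 0 0 -1;-0.3 -4.1 0 0 0 0 -1;-0.3 -4.1 0 0 0 0 -1;-0.3 -4.1 0 0 0 0 -1;-0.3 -4.1 0 0 0 0 -1;-0.3 -4.1 0 0 0 0 -1'
```

```text
time_s: 21.03
ee_pos: [430.6, -114.6, 180.9]
ee_rot: [177.8, 0.2, -75.6]
force: [1.0, 0.3, 0.2]
gripper_width: 90.9
```

```bash
python3 -m creep '0.3 -4 0.5 0.0095 -0.037 0 -1;0.3 -4 0.5 0 0 0 -1;0.3 -4 0 0 0 0 -1;0.2 -4 0 0 0 0 -1;0 -2.5 0 0 0 0 -1;0 -1 0 0 0 0 -1;0 0 0 0 0 0 -1;0 0 0 0 0 0 -1'
python3 - <<'E'
from h import *
f=vision.grab_frame("wrist");st=monitor.state(); print(st["ee_pos"],st["ee_rot"],st["force"])
cv2.imwrite("pics/w12.png",f["img"][:,:,::-1]); print(proj(f,(441,-325,62)),proj(f,st["ee_pos"]))
E
```

```text
time_s: 21.7
ee_pos: [430.1, -322.0, 176.6]
ee_rot: [179.0, 1.3, -76.2]
force: [-0.3, 0.2, 0.0]
gripper_width: 91.2
[ 430.03691535 -321.51095476  176.55847099] [178.95960047   1.26392241 -76.18729785] [ 0.27436689  0.36616019 -0.68859961]
[329.50000293 224.8288793 ] [318.29540422 301.82866751]
```

View pics/w12.png

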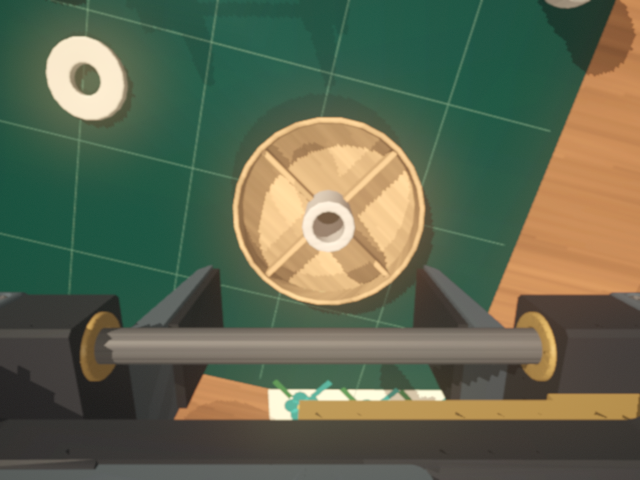

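```bash
python3 -m creep '0.6 -0.2 -1.5 -0.017 -0.023 0 -1;0.5 -0.1 -2 0 0 0 -1;0 0 -2.5 0 0 0 -1;0 0 -2 0 0 0 -1;0 0 0 0 0 0 -1;0 0 0 0 0 0 -1'
python3 - <<'E'
from h import *
f=vision.grab_frame("wrist");st=monitor.state(); print(st["ee_pos"],st["ee_rot"],st["force"])
cv2.imwrite("pics/w13.png",f["img"][:,:,::-1]); print(proj(f,(441,-325,62)),proj(f,st["ee_pos"]))
E
```

```text
time_s: 22.25
ee_pos: [442.0, -313.1, 94.8]
ee_rot: [-179.9, 0.1, -75.6]
force: [-0.1, -0.2, 1.0]
gripper_width: 91.6
[ 441.85082425 -312.90476204   94.8794545 ] [-1.79906396e+02  1.72068824e-01 -7.55578053e+01] [-0.53631815  0.14367434 -0.63100249]
[339.45070077 284.64711641] [318.92052569 302.36934054]
```

View pics/w13.png

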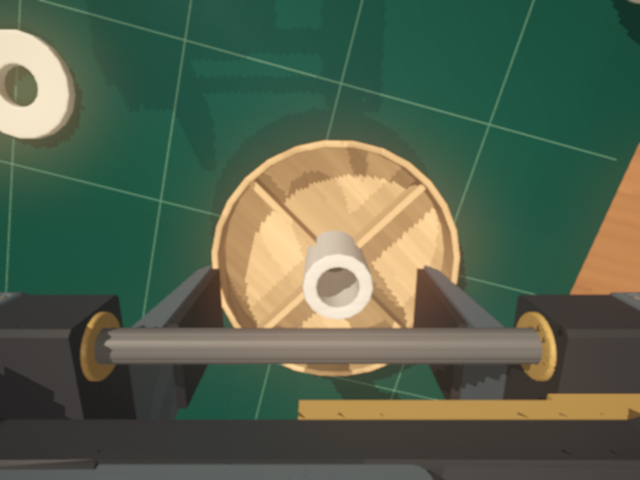

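```bash
python3 -m creep '-0.1 -1.15 -0.5 0 0 0 -1;0 0 0 0 0 0 -1;0 0 0 0 0 0 -1'; python3 -m creep '0 0 -2 0 0 0 -1;0 0 -1.5 0 0 0 -1;0 0 0 0 0 0 -1'
```

```text
time_s: 22.55
ee_pos: [442.7, -325.2, 92.9]
ee_rot: [-179.7, -0.1, -75.4]
force: [-0.6, -0.0, -0.6]
gripper_width: 91.1
time_s: 22.8
ee_pos: [445.0, -327.9, 60.8]
ee_rot: [-179.4, -0.5, -75.5]
force: [-0.3, -0.1, -0.9]
gripper_width: 91.2
```

```bash
python3 -m creep '-0.45 0.35 -0.9 0.006 0.012 0 -1;0 0 -0.8 0 0 0 -1;0 0 0 0 0 0 -1'; python3 -m creep '0 0 -0.9 0 0 0 -1;0 0 0 0 0 0 -1'
```

```text
time_s: 23.05
ee_pos: [441.0, -325.3, 44.6]
ee_rot: [-179.9, -0.1, -75.6]
force: [-0.2, 0.5, -0.5]
gripper_width: 91.2
time_s: 23.22
ee_pos: [441.4, -325.6, 35.5]
ee_rot: [-179.8, -0.2, -75.6]
force: [0.3, 0.6, 0.4]
gripper_width: 91.0
```

```bash
python3 -m creep '-0.1 0.1 -0.4 0 0 0 -1;0 0 0 0 0 0 -1'; python3 -m creep '0 0 0 0 0 0 1;0 0 0 0 0 0 1;0 0 0 0 0 0 1;0 0 0 0 0 0 1;0 0 0 0 0 0 1;0 0 0 0 0 0 1;0 0 0 0 0 0 1;0 0 0 0 0 0 1;0 0 0 0 0 0 1;0 0 0 0 0 0 1' 40;  python3 -c "
from h import *
f=vision.grab_frame('wrist');cv2.imwrite('pics/w14.png',f['img'][:,:,::-1])"
```

```text
time_s: 23.38
ee_pos: [440.5, -324.7, 31.2]
ee_rot: [-179.8, -0.2, -75.6]
force: [-0.4, -0.0, -0.4]
gripper_width: 91.1
time_s: 24.22
ee_pos: [441.2, -325.1, 32.3]
ee_rot: [-179.7, -0.3, -75.6]
force: [0.3, 0.2, -1.0]
gripper_width: 39.3
```

View pics/w14.png

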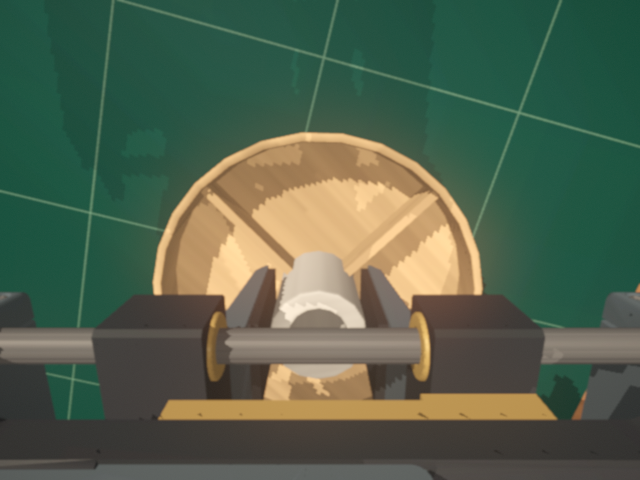

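```bash
python3 -m creep '0 0 1 0 0 0 1;0 0 2 0 0 0 1;0 0 3 0 0 0 1;0 0 3.5 0 0 0 1;0 0 3.5 0 0 0 1;0 0 3 0 0 0 1;0 0 2 0 0 0 1;0 0 0 0 0 0 1;0 0 0 0 0 0 1'
```

```text
time_s: 25.02
ee_pos: [435.2, -320.5, 219.6]
ee_rot: [179.8, 0.3, -75.6]
force: [-0.2, 0.2, -3.8]
gripper_width: 39.4
```

```bash
python3 -m creep '0.3 1.5 0 0 0 0 1;0.3 3 0 0 0 0 1;0.3 3.5 0.3 0 0 0 1;0.3 3.5 0.3 0 0 0 1;0.3 3.5 0.3 0 0 0 1;0.3 3.5 0.3 0 0 0 1;0.3 3.5 0.3 0 0 0 1;0.3 3.5 0.3 0 0 0 1;0.3 3.5 0.3 0 0 0 1;0.3 3.5 0.3 0 0 0 1;0.3 3.5 0.3 0 0 0 1'
```

```text
time_s: 25.93
ee_pos: [454.2, 50.6, 225.2]
ee_rot: [177.8, 1.1, -76.4]
force: [0.8, 0.4, -2.8]
gripper_width: 39.0
```

```bash
python3 -m creep '0.4 3.5 0 -0.010 -0.041 0 1;0.4 3.5 0 0 0 0 1;0.4 3.5 0 0 0 0 1;0.4 3.5 0 0 0 0 1;0.4 3.5 0 0 0 0 1;0.4 3.5 0 0 0 0 1;0.4 3 0 0 0 0 1;0.4 1.5 0 0 0 0 1;0 0 0 0 0 0 1;0 0 0 0 0 0 1'
```

```text
time_s: 26.77
ee_pos: [473.4, 321.9, 202.0]
ee_rot: [177.8, -0.4, -75.8]
force: [-0.4, -1.1, -3.2]
gripper_width: 39.6
```

```bash
python3 -m creep '0.7 1.8 0 0.016 -0.035 0 1;0.6 1.8 0 0 0 0 1;0 0 0 0 0 0 1;0 0 0 0 0 0 1'
python3 - <<'E'
from h import *
f=vision.grab_frame("wrist");s=vision.grab_frame("scene");st=monitor.state(); print(st["ee_pos"],st["ee_rot"],st["force"])
cv2.imwrite("pics/w15.png",f["img"][:,:,::-1])
im=s["img"][120:280,420:570,::-1]; cv2.imwrite("pics/s15.png",cv2.resize(im,None,fx=3.7,fy=3.7,interpolation=cv2.INTER_CUBIC))
E
```

```text
time_s: 27.1
ee_pos: [483.6, 352.9, 195.6]
ee_rot: [179.3, -0.4, -75.9]
force: [-0.4, -1.1, -3.4]
gripper_width: 39.3
[483.78797963 352.79806625 195.88504692] [179.36142796  -0.32341609 -75.96379615] [-0.42847423 -0.71570422 -3.06031862]
```

View pics/w15.png

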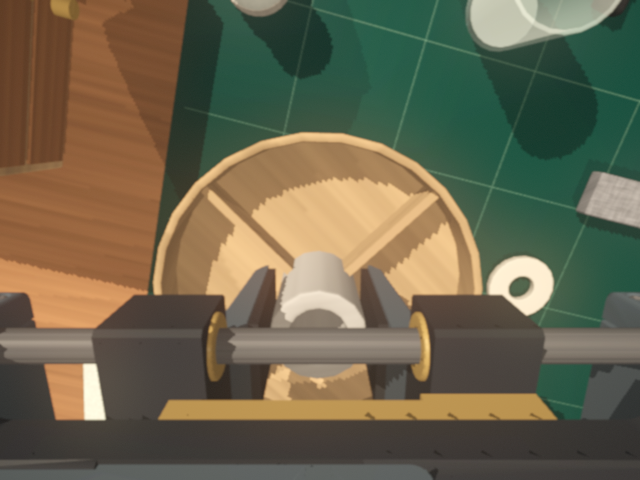

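View pics/s15.png

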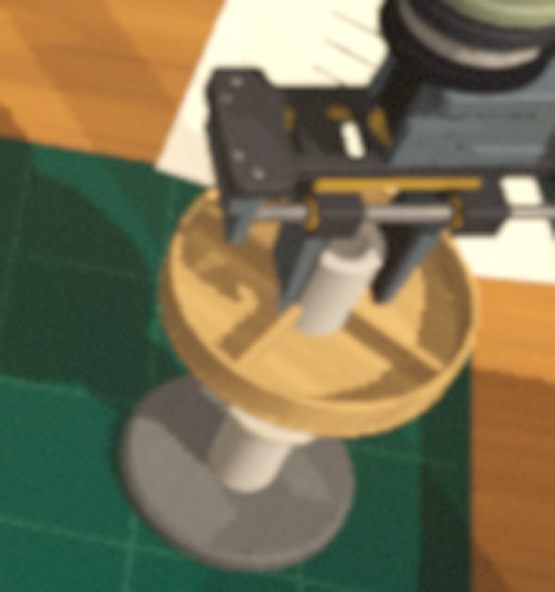

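```bash
python3 -m creep '0.3 0.5 -0.5 0.008 -0.0095 0 1;0 0 0 0 0 0 1;0 0 0 0 0 0 1'; python3 -m creep '0 0 -0.8 0 0 0 1;0 0 -0.8 0 0 0 1;0 0 -0.6 0 0 0 1;0 0 0 0 0 0 1'
```

```text
time_s: 27.45
ee_pos: [486.8, 355.5, 190.2]
ee_rot: [180.0, -0.0, -76.1]
force: [0.3, -0.9, -2.4]
gripper_width: 39.1
time_s: 27.78
ee_pos: [486.5, 354.3, 166.1]
ee_rot: [180.0, -0.1, -76.2]
force: [1.0, 0.3, -3.0]
gripper_width: 39.1
```

```bash
python3 -m creep '0.03 0.38 -0.3 0 0 0 1;0 0 0 0 0 0 1;0 0 0 0 0 0 1'
python3 - <<'E'
from h import *
f=vision.grab_frame("wrist");s=vision.grab_frame("scene");st=monitor.state(); print(st["ee_pos"],st["ee_rot"],st["force"])
im=f["img"][230:400,220:420,::-1]; cv2.imwrite("pics/w16.png",cv2.resize(im,None,fx=3.5,fy=3.5,interpolation=cv2.INTER_CUBIC))
im=s["img"][120:280,420:570,::-1]; cv2.imwrite("pics/s16.png",cv2.resize(im,None,fx=3.7,fy=3.7,interpolation=cv2.INTER_CUBIC))
E
```

```text
time_s: 28.03
ee_pos: [486.6, 358.3, 161.9]
ee_rot: [179.9, -0.1, -76.2]
force: [0.3, 0.2, -2.9]
gripper_width: 39.1
[486.58050089 358.30232481 162.03495597] [ 1.79909042e+02 -7.72533253e-02 -7.61701649e+01] [ 1.05278537 -1.15729263 -2.89950376]
```

View pics/w16.png

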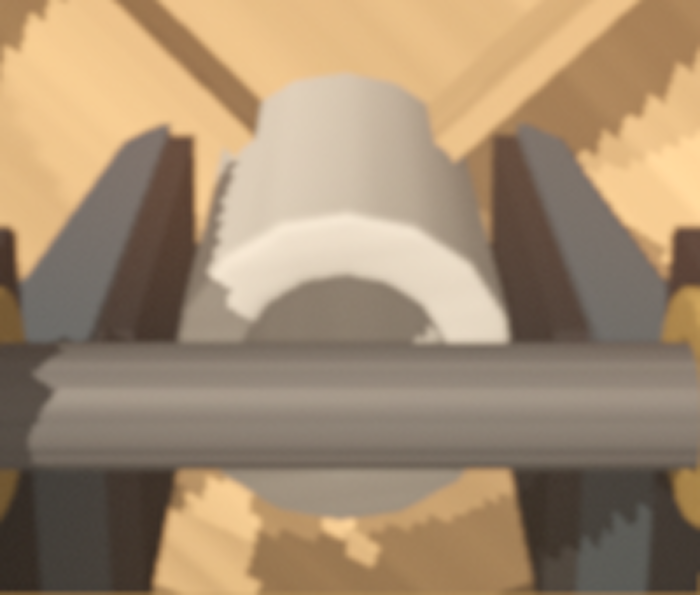

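View pics/s16.png

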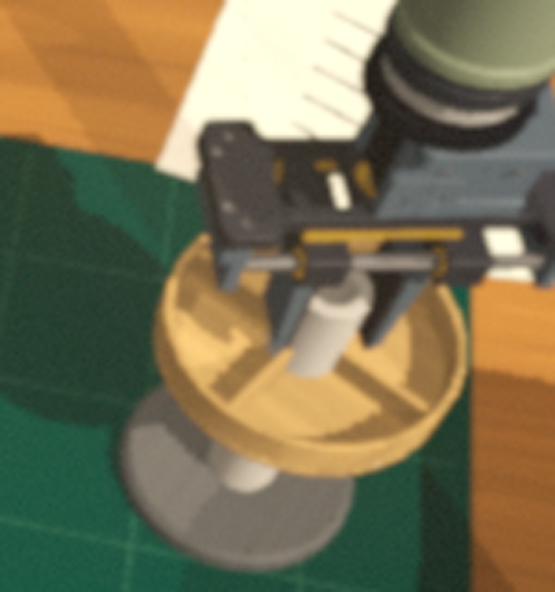

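The TCP is on the axis at (486.6,358.3) and the tray is level. I lower slowly and watch the force.

```bash
python3 -m creep '0 0 -0.6 0 0 0 1;0 0 -0.6 0 0 0 1;0 0 0 0 0 0 1'; python3 -m creep '0 0 -0.5 0 0 0 1;0 0 -0.3 0 0 0 1;0 0 0 0 0 0 1'
```

```text
time_s: 28.38
ee_pos: [487.0, 358.7, 149.8]
ee_rot: [-180.0, -0.0, -76.2]
force: [-0.7, -0.0, -3.1]
gripper_width: 39.3
time_s: 28.63
ee_pos: [486.6, 358.2, 140.7]
ee_rot: [179.9, -0.1, -76.2]
force: [-0.7, -0.0, -2.4]
gripper_width: 38.9
```

```bash
python3 -m creep '0 0 -0.5 0 0 0 1;0 0 -0.4 0 0 0 1;0 0 0 0 0 0 1'; python3 -m creep '0 0 -0.3 0 0 0 1;0 0 0 0 0 0 1'; python3 -m creep '0 0 -0.25 0 0 0 1;0 0 0 0 0 0 1'
```

```text
time_s: 28.88
ee_pos: [486.5, 358.1, 130.6]
ee_rot: [179.9, -0.1, -76.2]
force: [-0.8, 0.4, -3.9]
gripper_width: 39.4
time_s: 29.05
ee_pos: [486.5, 358.1, 127.0]
ee_rot: [179.9, -0.1, -76.2]
force: [-1.0, -0.2, -3.0]
gripper_width: 39.3
time_s: 29.22
ee_pos: [486.8, 358.4, 124.6]
ee_rot: [180.0, -0.1, -76.2]
force: [-0.5, 0.4, -3.6]
gripper_width: 39.2
```

```bash
python3 -m creep '0 0 -0.15 0 0 0 1;0 0 0 0 0 0 1'; python3 -m creep '0 0 -0.15 0 0 0 1;0 0 0 0 0 0 1'; python3 -m creep '0 0 -0.15 0 0 0 1;0 0 0 0 0 0 1'
```

```text
time_s: 29.38
ee_pos: [486.8, 358.4, 124.6]
ee_rot: [-180.0, -0.0, -76.2]
force: [-0.3, 0.6, -3.0]
gripper_width: 39.3
time_s: 29.55
ee_pos: [486.8, 358.4, 124.5]
ee_rot: [-180.0, -0.0, -76.2]
force: [-1.2, 0.1, -3.0]
gripper_width: 39.0
time_s: 29.72
ee_pos: [486.8, 358.4, 124.4]
ee_rot: [-179.9, -0.0, -76.2]
force: [-0.3, -0.2, -3.3]
gripper_width: 39.1
```

```bash
python3 -m creep '0 0 -0.35 0 0 0 1;0 0 0 0 0 0 1'; python3 -m creep '0 0 -0.35 0 0 0 1;0 0 -0.2 0 0 0 1'
python3 - <<'E'
from h import *
f=vision.grab_frame("wrist");s=vision.grab_frame("scene");st=monitor.state(); print(st["ee_pos"],st["ee_rot"],st["force"])
im=s["img"][140:280,420:560,::-1]; cv2.imwrite("pics/s17.png",cv2.resize(im,None,fx=4,fy=4,interpolation=cv2.INTER_CUBIC))
E
```

```text
time_s: 29.88
ee_pos: [486.8, 358.4, 124.9]
ee_rot: [-179.8, 0.0, -76.2]
force: [-1.3, -0.9, -3.8]
gripper_width: 39.2
time_s: 30.05
ee_pos: [486.9, 358.4, 124.2]
ee_rot: [-179.6, 0.1, -76.1]
force: [-5.3, -2.8, 12.0]
gripper_width: 39.2
[486.89643826 358.41617224 124.1577763 ] [-1.79648670e+02  5.27230239e-02 -7.61338206e+01] [-5.41778814 -2.25313116 14.23838851]
```

View pics/s17.png

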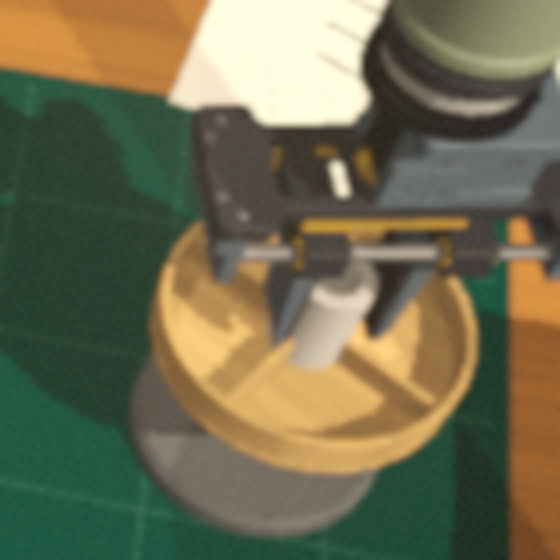

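Force z went to +14 N at z 124.2, against 124 expected, so the tray is seated. I relax, open and rise.

```bash
python3 -m creep '0 0 0.05 0 0 0 1;0 0 0 0 0 0 1'; python3 -m creep '0 0 0 0 0 0 -1;0 0 0 0 0 0 -1;0 0 0 0 0 0 -1;0 0 0 0 0 0 -1;0 0 0 0 0 0 -1;0 0 0 0 0 0 -1;0 0 1 0 0 0 -1;0 0 2 0 0 0 -1;0 0 3 0 0 0 -1;0 0 3 0 0 0 -1;0 0 2 0 0 0 -1;0 0 0 0 0 0 -1'
python3 - <<'E'
from h import *
f=vision.grab_frame("wrist");s=vision.grab_frame("scene");st=monitor.state(); print(st["ee_pos"],st["ee_rot"],st["force"])
cv2.imwrite("pics/s18.png",s["img"][:,:,::-1]); cv2.imwrite("pics/w18.png",f["img"][:,:,::-1])
print([proj(s,(486.5,357.5,z)) for z in (92,154)])
E
```

```text
time_s: 30.32
ee_pos: [486.7, 358.3, 124.5]
ee_rot: [-179.6, 0.1, -76.1]
force: [-0.0, -0.3, -2.8]
gripper_width: 39.2
time_s: 31.32
ee_pos: [487.3, 358.8, 238.8]
ee_rot: [-179.6, 0.1, -76.2]
force: [0.9, 0.2, 0.8]
gripper_width: 90.8
[485.87160003 357.73018342 234.79184013] [-1.79938715e+02 -3.85911769e-02 -7.61544813e+01] [-0.25238152 -0.38741942 -1.87227391]
[array([495.74013618, 226.58386928]), array([504.89458057, 209.52974916])]
```

View pics/s18.png

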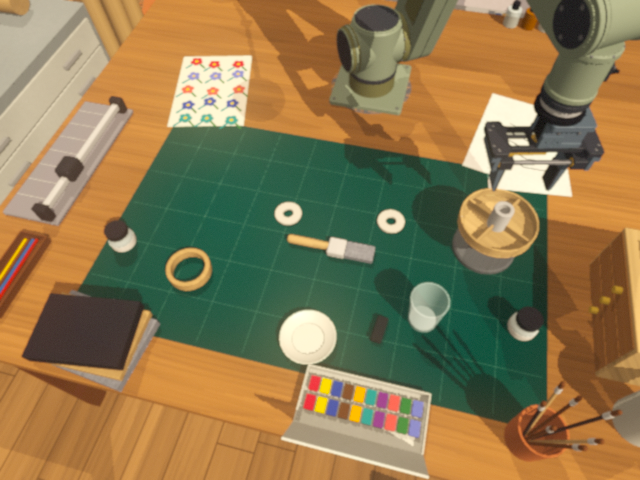

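View pics/w18.png

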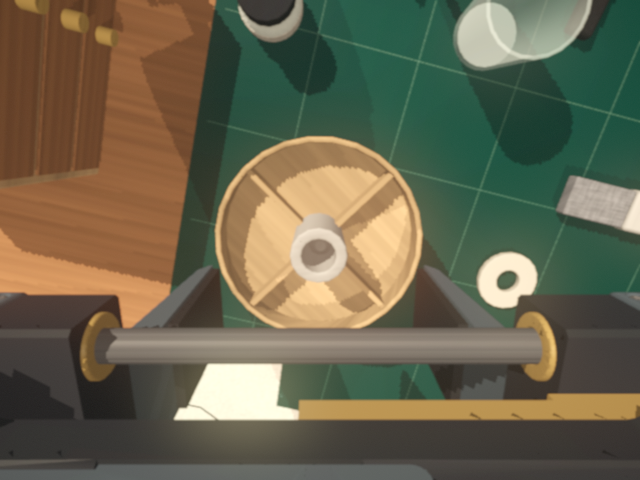

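The final scene view shows the tray level on the stand, bushing top at about (503,211) against (505,210) predicted for fully seated. The bystanders are where they were, and the gripper is open and clear.

```bash
python3 -c "
from workcell import job; print(job.job_done())"
```

```text
the job is handed in; nothing more can be done
None
```

The stand is back together in the order you asked for: tube, then washer, then tray. Each part was lowered by hand onto the one below and then released. I handed the job in at about 31 s; the call gives no verdict.

- **Which washer:** three rings look alike, at about 484, 510 and 676 mm from the base. I took the farthest, at (676, 26); the other two are still where they were.
- **Tube:** it stopped at tool height 55.0 mm (55 expected) with +3.5 N of contact. The pictures show it on the foot with the post above it.
- **Washer:** it stopped at tool height 87.4 mm, as expected, and lies flat in the pictures. The force gave no clear sign of contact here, so this rests on the stop and the pictures.
- **Tray:** it stopped at tool height 124.2 mm (124 expected) with up to 14 N of contact. It is level, and its bushing top shows at (503, 211), about 2 pixels from the predicted fully seated position.
- **Other checks:** the other things look unmoved, judged by eye in the last picture. The gripper is open and about 80 mm above the tray.
- **Disagreements:** the cameras differed by up to 5 mm on where the post is. I settled that from how the tube lined up with the post in the wrist and scene views. The arm also drifted several mm on long moves, and I corrected it each time before a grasp or fit.

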